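# Weigh in used batteries at the repair bench

## Robot

A 6-joint arm with a two-finger parallel gripper is mounted at the origin on the work surface. World frame = base frame: x ahead of the robot, y to its left, z up, the work surface at z = 0. Lengths are in m, angles in rad, forces in N, time in s.
With the tool pointing down it reaches from about 0.35 to 0.85 m from the base axis. Payload 8.1 kg.
Tool frame: the origin (TCP) lies between the finger pads; the fingertips stand 11 mm ahead of it and the grasp point (between the pads) lies 8 mm behind it (robot.tips_ahead is the distance from the TCP to the fingertips, in m); z points along the fingers, y is the line along which they close (so a half turn about z gives the same grasp; the last joint's range is limited). The gripper opens to 93 mm and grips with 3 to 60 N. Pads are 15 mm wide; open, the fingers measure 128 mm over their backs; the gripper's body (75 mm by 188 mm) begins 65 mm behind the grasp point.
Start: joints at [1.066, 0.13, 1.488, -0, 1.523, -0.085], TCP at [0.245, 0.548, 0.23] pointing down, gripper open.
Joint ranges: [-2.96, 2.96], [-0.89, 2.26], [0.02, 2.5], [-1.34, 4.48], [0, 2.73], [-2.66, 2.66]. Speed limits (rad/s): [2.39, 2.39, 2.79, 3.14, 3.14, 3.14].

## Interface

Orientations are given as a rotation vector (axis times angle).
In Python, from plant import robot gives the robot as it stands. The module is installed in compiled form; this text tells all that it offers.
- The arm moves only by the tool move_arm, never from a script. Its argument "deltas" is one flat list of numbers, 7 for each row, row after row: the shift along the tool's x, y, z in m, then the turn, a rotation vector about the tool's x, y, z in rad, then the opening, from 0 (shut) to 1 (fully open). A call has 1 to 12 rows; each row is the pose to reach, as a shift and turn from the pose commanded when the call began, along the tool's axes at that moment; what a row does not reach only later rows make up. A row lasts 1/8 s, in which the tool goes at most 62.5 mm and 10.7 degrees, less where a joint would pass 70% of its speed; a pose out of reach is approached as far as the arm can. A call with a gripper value outside its range is refused whole. The fingers move at their own pace and stop on an object; "squeeze" is the grip in N (left out, the last holds). Time passes only in rows, so rows that repeat a pose let the fingers close. It gives the time, the measured TCP pose, the force, the opening and the grip force at its end, in the units of the state.
- robot.read_state(): the state, without advancing time (a new reading comes with each control period).
- robot.read_camera(name): name is "scene" or "top"; returns (picture, depth): 480x640x3 uint8, red, green, blue; 480x640 float32, m along the optical axis (not along the pixel's ray), 0 where there is no reading.
- robot.camera_model(name): a dict with "K" (3x3 intrinsics, pixels), "R" (3x3) and "t" (3): a world point X has camera coordinates R X + t. Camera axes: x right, y down, z forward; pixel columns grow to the right and rows downward; lengths in m; the calibration is good to about 2 mm. A picture is of the moment at which its call begins. camera_model takes no time and is no camera call.
- robot.close_job(): hands the job in; it is judged then, once.
Trained networks look in the newest picture that a camera, given by its name, has taken for a name from the list of things; names that differ only in an ending like _2 or _b are one class to them, and where a whole thing is asked for, a point or a joint stands for the part that bears it (a point fixed in the world has none). Each returns a list of dicts, best first, with "confidence" (0 to 1); they miss things now and then, are a little off and sometimes report something else, mostly with a low value. They report only what shows in the picture. A call takes as long as a camera call. They do not tell look-alikes from the thing itself.
- robot.recognise(camera, label): "uv" ([column, row] in pixels, amid what is visible of it).
The state is a dict: "t": time; "q": joint angles; "dq": joint speeds; "joint_torque": joint torques, N m; "tool_pos": TCP position; "orientation": TCP orientation; "force": force on the tool from outside, world axes, zero at the start; "wrist_torque": the same for the moment, N m; "opening": finger opening in m; "gripper_force": force on a finger pad.
Only numpy, scipy, OpenCV 4.12 (cv2) and the standard library are available. Lean on these libraries where they do the work, as an engineer would, in place of code of your own. Each camera call takes 0.05 s, during which the arm holds its last target. There are 200 camera calls.

## Task

Weigh in the used batteries: while the blue dish is still empty, press the scale's yellow key until it clicks to zero it, and leave that key alone once a battery is in the dish. Then get every battery into the dish, cells or packs first as you like: tip the button cells out of the scoop, bringing its spout right down to the dish before tilting it so that none bounces out, and lay the flat packs from the mat in the dish too. Stand the empty scoop back level on the mat and only then, with every battery in the dish, press the green key until it clicks to record the weight; leave the bottle, phone and screwdriver where they are.

Things in the scene. Friction and masses are not known exactly. Their poses are not given: they have to be found in the camera images.
- scale: White bench scale, fixed to the table, 290 long (x) x 220 wide (y), 40 mm high at the key panel. Origin: centre of its underside; x points from its key panel to its dish. On it: a blue shallow rectangular weighing dish (fixed) behind, display and two sprung keys in front. x may point up to 0.2 rad off the robot's own x.
- dish_floor (a point): Centre of the dish's inner floor, 60 mm above the table and 50 mm along x from the scale's origin; axes as the scale. The dish is 162 (x) x 192 (y) mm inside, walls 4 mm thick, rim 18 mm above its floor.
- tare_top (a point): Centre of the top of the yellow zero (tare) key, 26 x 32 mm, 51 mm above the table, 11 mm proud of the panel.
- tare (a joint): Travel of the yellow key, 0 up to 0.005 m fully down; it springs back. Starts to move at 1.5 N, fully down at 5 N; it clicks at 0.004.
- record_top (a point): Centre of the top of the green record key, same size and height as the yellow one.
- record (a joint): Travel of the green key, as for the yellow key; it clicks at 0.004.
- mat: Grey silicone work mat, fixed, 320 (x) x 290 (y) x 3 mm. Origin: centre of its underside.
- scoop: Aluminium parts scoop, about 0.12 kg, loose on the mat: flat floor 3 mm thick, walls 24 mm high behind and at the sides, open in front, tapering from 82 mm to a 60 mm wide open spout. Origin: centre of its underside; x points to the spout. It reaches from 60 mm behind to 75 mm ahead of the origin. The cells lie flat in it on a bare floor; they begin to slide out when it is tilted nose-down by about 25 to 36 degrees, and 55 degrees empties it.
- grip_bar (a point): Middle of the scoop's red carrying bar, which bridges the scoop from side to side (along its y) 56 mm above its underside, over its centre of mass: 12 x 12 mm thick, 86 mm long with the two uprights, with 47 mm clear between it and the scoop's floor.
- spout (a point): Middle of the spout's bottom edge, 75 mm ahead of the scoop's origin, at its underside.
- cell1: Used button cell, steel disc 24.5 mm across, 7.7 mm thick, 10 g, or absent (None). Origin: centre of one flat face (the lower one at the start); z is the disc's axis.
- cell2: Used button cell, steel disc 24.5 mm across, 7.7 mm thick, 10 g, or absent (None). Origin: centre of one flat face (the lower one at the start); z is the disc's axis.
- cell3: Used button cell, steel disc 24.5 mm across, 7.7 mm thick, 10 g, or absent (None). Origin: centre of one flat face (the lower one at the start); z is the disc's axis.
- cell4: Used button cell, steel disc 24.5 mm across, 7.7 mm thick, 10 g, or absent (None). Origin: centre of one flat face (the lower one at the start); z is the disc's axis.
- cell5: Used button cell, steel disc 24.5 mm across, 7.7 mm thick, 10 g, or absent (None). Origin: centre of one flat face (the lower one at the start); z is the disc's axis.
- cell6: Used button cell, steel disc 24.5 mm across, 7.7 mm thick, 10 g, or absent (None). Origin: centre of one flat face (the lower one at the start); z is the disc's axis.
- pack1: Used flat battery pack, black with a coloured label, 54 (x) x 36 (y) x 6 mm, 26 g, or absent (None); lies flat on the mat. Origin: centre of its underside.
- pack2: Used flat battery pack, black with a coloured label, 54 (x) x 36 (y) x 6 mm, 26 g, or absent (None); lies flat on the mat. Origin: centre of its underside.
- pack3: Used flat battery pack, black with a coloured label, 54 (x) x 36 (y) x 6 mm, 26 g, or absent (None); lies flat on the mat. Origin: centre of its underside.
- bottle: White bottle, 52 mm across, 125 mm high; bystander. Origin: centre of its underside.
- phone: Black phone lying flat, 74 x 150 x 9 mm; bystander. Origin: centre of its underside.
- driver: Screwdriver lying down, 150 mm long; bystander. Origin: on its length, at its underside.
There are look-alikes about, which are no part of the job. Leave any pink or purple look-alike of the pack2 alone.

How it is judged:
On the way, in this order (a step that is already met when the one before it is completed fails the run):
1. the yellow key is pressed until it clicks while no battery is in the dish (value of joint tare above 0.004 m and not (x of cell1 in the frame of dish_floor between -0.081 and 0.081 m and y of cell1 in the frame of dish_floor between -0.096 and 0.096 m and z of cell1 in the frame of dish_floor between -0.006 and 0.04 m) and not (x of cell2 in the frame of dish_floor between -0.081 and 0.081 m and y of cell2 in the frame of dish_floor between -0.096 and 0.096 m and z of cell2 in the frame of dish_floor between -0.006 and 0.04 m) and not (x of cell3 in the frame of dish_floor between -0.081 and 0.081 m and y of cell3 in the frame of dish_floor between -0.096 and 0.096 m and z of cell3 in the frame of dish_floor between -0.006 and 0.04 m) and not (x of cell4 in the frame of dish_floor between -0.081 and 0.081 m and y of cell4 in the frame of dish_floor between -0.096 and 0.096 m and z of cell4 in the frame of dish_floor between -0.006 and 0.04 m) and not (x of cell5 in the frame of dish_floor between -0.081 and 0.081 m and y of cell5 in the frame of dish_floor between -0.096 and 0.096 m and z of cell5 in the frame of dish_floor between -0.006 and 0.04 m) and not (x of cell6 in the frame of dish_floor between -0.081 and 0.081 m and y of cell6 in the frame of dish_floor between -0.096 and 0.096 m and z of cell6 in the frame of dish_floor between -0.006 and 0.04 m) and not (x of pack1 in the frame of dish_floor between -0.081 and 0.081 m and y of pack1 in the frame of dish_floor between -0.096 and 0.096 m and z of pack1 in the frame of dish_floor between -0.006 and 0.04 m and angle between pack1's own z axis and vertical below 0.5 rad) and not (x of pack2 in the frame of dish_floor between -0.081 and 0.081 m and y of pack2 in the frame of dish_floor between -0.096 and 0.096 m and z of pack2 in the frame of dish_floor between -0.006 and 0.04 m and angle between pack2's own z axis and vertical below 0.5 rad) and not (x of pack3 in the frame of dish_floor between -0.081 and 0.081 m and y of pack3 in the frame of dish_floor between -0.096 and 0.096 m and z of pack3 in the frame of dish_floor between -0.006 and 0.04 m and angle between pack3's own z axis and vertical below 0.5 rad)), for 0.05 s.
2. the scoop is tilted by more than 30 degrees with its spout over the dish and less than 50 mm above the dish floor (angle between scoop's own z axis and vertical above 0.52 rad and z of spout in the frame of dish_floor below 0.05 m and x of spout in the frame of dish_floor between -0.085 and 0.085 m and y of spout in the frame of dish_floor between -0.1 and 0.1 m), for 0.2 s.
3. every cell and pack is in the dish, and the scoop stands level on the mat (x of cell1 in the frame of dish_floor between -0.081 and 0.081 m and y of cell1 in the frame of dish_floor between -0.096 and 0.096 m and z of cell1 in the frame of dish_floor between -0.006 and 0.04 m and x of cell2 in the frame of dish_floor between -0.081 and 0.081 m and y of cell2 in the frame of dish_floor between -0.096 and 0.096 m and z of cell2 in the frame of dish_floor between -0.006 and 0.04 m and x of cell3 in the frame of dish_floor between -0.081 and 0.081 m and y of cell3 in the frame of dish_floor between -0.096 and 0.096 m and z of cell3 in the frame of dish_floor between -0.006 and 0.04 m and x of cell4 in the frame of dish_floor between -0.081 and 0.081 m and y of cell4 in the frame of dish_floor between -0.096 and 0.096 m and z of cell4 in the frame of dish_floor between -0.006 and 0.04 m and x of cell5 in the frame of dish_floor between -0.081 and 0.081 m and y of cell5 in the frame of dish_floor between -0.096 and 0.096 m and z of cell5 in the frame of dish_floor between -0.006 and 0.04 m and x of cell6 in the frame of dish_floor between -0.081 and 0.081 m and y of cell6 in the frame of dish_floor between -0.096 and 0.096 m and z of cell6 in the frame of dish_floor between -0.006 and 0.04 m and x of pack1 in the frame of dish_floor between -0.081 and 0.081 m and y of pack1 in the frame of dish_floor between -0.096 and 0.096 m and z of pack1 in the frame of dish_floor between -0.006 and 0.04 m and angle between each of pack1, pack2, pack3's own z axis and vertical below 0.5 rad and x of pack2 in the frame of dish_floor between -0.081 and 0.081 m and y of pack2 in the frame of dish_floor between -0.096 and 0.096 m and z of pack2 in the frame of dish_floor between -0.006 and 0.04 m and x of pack3 in the frame of dish_floor between -0.081 and 0.081 m and y of pack3 in the frame of dish_floor between -0.096 and 0.096 m and z of pack3 in the frame of dish_floor between -0.006 and 0.04 m and angle between scoop's own z axis and vertical below 0.1 rad and z of scoop in the frame of mat below 0.009 m and x of scoop in the frame of mat between -0.15 and 0.15 m and y of scoop in the frame of mat between -0.14 and 0.14 m), for 0.2 s.
4. the green key is pressed until it clicks with every battery in the dish (value of joint record above 0.004 m and x of cell1 in the frame of dish_floor between -0.081 and 0.081 m and y of cell1 in the frame of dish_floor between -0.096 and 0.096 m and z of cell1 in the frame of dish_floor between -0.006 and 0.04 m and x of cell2 in the frame of dish_floor between -0.081 and 0.081 m and y of cell2 in the frame of dish_floor between -0.096 and 0.096 m and z of cell2 in the frame of dish_floor between -0.006 and 0.04 m and x of cell3 in the frame of dish_floor between -0.081 and 0.081 m and y of cell3 in the frame of dish_floor between -0.096 and 0.096 m and z of cell3 in the frame of dish_floor between -0.006 and 0.04 m and x of cell4 in the frame of dish_floor between -0.081 and 0.081 m and y of cell4 in the frame of dish_floor between -0.096 and 0.096 m and z of cell4 in the frame of dish_floor between -0.006 and 0.04 m and x of cell5 in the frame of dish_floor between -0.081 and 0.081 m and y of cell5 in the frame of dish_floor between -0.096 and 0.096 m and z of cell5 in the frame of dish_floor between -0.006 and 0.04 m and x of cell6 in the frame of dish_floor between -0.081 and 0.081 m and y of cell6 in the frame of dish_floor between -0.096 and 0.096 m and z of cell6 in the frame of dish_floor between -0.006 and 0.04 m and x of pack1 in the frame of dish_floor between -0.081 and 0.081 m and y of pack1 in the frame of dish_floor between -0.096 and 0.096 m and z of pack1 in the frame of dish_floor between -0.006 and 0.04 m and angle between each of pack1, pack2, pack3's own z axis and vertical below 0.5 rad and x of pack2 in the frame of dish_floor between -0.081 and 0.081 m and y of pack2 in the frame of dish_floor between -0.096 and 0.096 m and z of pack2 in the frame of dish_floor between -0.006 and 0.04 m and x of pack3 in the frame of dish_floor between -0.081 and 0.081 m and y of pack3 in the frame of dish_floor between -0.096 and 0.096 m and z of pack3 in the frame of dish_floor between -0.006 and 0.04 m), for 0.05 s.
At the end, for the whole second after the job is handed in: Every cell and pack present lies at rest inside the dish walls (origin less than 40 mm above the dish floor, packs tilted less than 0.5 rad), the scoop stands level (0.1 rad) on the mat, its origin within the mat's outline and less than 6 mm above the mat's top, and both keys are up again (all of step 3 and linear speed of each of cell1, cell2, cell3, cell4, cell5, cell6, pack1, pack2, pack3, scoop below 0.03 m/s and value of joint each of tare, record below 0.001 m); the robot touches nothing.
It fails at once if the scoop is tilted by more than 30 degrees while its spout is more than 60 mm above the dish floor (angle between scoop's own z axis and vertical above 0.52 rad and z of spout in the frame of dish_floor above 0.06 m).
It fails at once if the yellow key is pressed down once a battery is in the dish (value of joint tare above 0.004 m and ((x of cell1 in the frame of dish_floor between -0.081 and 0.081 m and y of cell1 in the frame of dish_floor between -0.096 and 0.096 m and z of cell1 in the frame of dish_floor between -0.006 and 0.04 m) or (x of cell2 in the frame of dish_floor between -0.081 and 0.081 m and y of cell2 in the frame of dish_floor between -0.096 and 0.096 m and z of cell2 in the frame of dish_floor between -0.006 and 0.04 m) or (x of cell3 in the frame of dish_floor between -0.081 and 0.081 m and y of cell3 in the frame of dish_floor between -0.096 and 0.096 m and z of cell3 in the frame of dish_floor between -0.006 and 0.04 m) or (x of cell4 in the frame of dish_floor between -0.081 and 0.081 m and y of cell4 in the frame of dish_floor between -0.096 and 0.096 m and z of cell4 in the frame of dish_floor between -0.006 and 0.04 m) or (x of cell5 in the frame of dish_floor between -0.081 and 0.081 m and y of cell5 in the frame of dish_floor between -0.096 and 0.096 m and z of cell5 in the frame of dish_floor between -0.006 and 0.04 m) or (x of cell6 in the frame of dish_floor between -0.081 and 0.081 m and y of cell6 in the frame of dish_floor between -0.096 and 0.096 m and z of cell6 in the frame of dish_floor between -0.006 and 0.04 m) or (x of pack1 in the frame of dish_floor between -0.081 and 0.081 m and y of pack1 in the frame of dish_floor between -0.096 and 0.096 m and z of pack1 in the frame of dish_floor between -0.006 and 0.04 m and angle between pack1's own z axis and vertical below 0.5 rad) or (x of pack2 in the frame of dish_floor between -0.081 and 0.081 m and y of pack2 in the frame of dish_floor between -0.096 and 0.096 m and z of pack2 in the frame of dish_floor between -0.006 and 0.04 m and angle between pack2's own z axis and vertical below 0.5 rad) or (x of pack3 in the frame of dish_floor between -0.081 and 0.081 m and y of pack3 in the frame of dish_floor between -0.096 and 0.096 m and z of pack3 in the frame of dish_floor between -0.006 and 0.04 m and angle between pack3's own z axis and vertical below 0.5 rad))).
It fails at once if the green key is pressed down while a battery is still outside, more than 0.16 m from the middle of the dish (value of joint record above 0.004 m and horizontal distance between any of cell1, cell2, cell3, cell4, cell5, cell6, pack1, pack2, pack3 and dish_floor above 0.16 m).
It fails at once if the bottle, phone or screwdriver is moved by more than 30 mm or the bottle knocked over (distance of any of bottle, phone, driver from where it was at the start of the episode above 0.03 m or angle between bottle's own z axis and vertical above 0.5 rad).
Of cell1, cell2, cell3, cell4, cell5, cell6 only 4 to 6 are there at a start; the rules pass over those that are not, and their reading is None.
Of pack1, pack2, pack3 only 2 to 3 are there at a start; the rules pass over those that are not, and their reading is None.
At some moment in a run one of pack1, pack2, pack3 may be knocked a few centimetres aside while the robot is not near it.
It also fails if it takes over 200 s, if anything falls off the work surface, if the arm or the gripper's body presses on something with over 40 N, if the wrist force passes 120 N, or if a joint passes its speed limit or range.

## Working session

There is one attempt and no reset: what is moved stays moved. The work goes in short steps, Python scripts to look and compute and a tool call to move; the robot and the scene stay as the last step left them, time stands still between calls to the robot, and variables do not carry over. Pictures are saved under pics/ and viewed, at most 14 in all, crops included, and the job is handed in when it is done.

Besides the shell and the picture viewer there is one more tool, called after ">>>" by a JSON object that holds its "method" and its "body", one argument or row to a line. move_arm: Moves the arm, as the interface text tells. Its arguments: {"type":"object","properties":{"deltas":{"type":"array","items":{"type":"number"}},"squeeze":{"type":"number"}},"required":["deltas"]}

```bash
mkdir -p pics; cat > h.py <<'E'
import numpy as np, cv2
from plant import robot
from scipy.spatial.transform import Rotation as Rn
def look(cam,name=None):
    p,d=robot.read_camera(cam)
    if name: cv2.imwrite('pics/'+name,p[:,:,::-1])
    return p,d
def cloud(cam,d):
    m=robot.camera_model(cam);K,R,t=[np.array(m[k]) for k in('K','R','t')]
    v,u=np.mgrid[0:480,0:640]
    X=np.stack([(u-K[0,2])/K[0,0]*d,(v-K[1,2])/K[1,1]*d,d],-1)
    return (X-t)@R   # R^T (x-t)
def proj(cam,X):
    m=robot.camera_model(cam);K,R,t=[np.array(m[k]) for k in('K','R','t')]
    c=K@(R@np.array(X)+t); return c[:2]/c[2]
def st():
    s=robot.read_state(); print({k:np.round(s[k],3).tolist() for k in('t','q','tool_pos','orientation','force','opening','gripper_force')})
    print(Rn.from_rotvec(s['orientation']).as_matrix().round(3).tolist()); return s
E
python3 - <<'E'
from h import *
st()
p,d=look('top','t1.png');P,D=look('scene','s1.png')
for cam,dd in(('top',d),('scene',P)):pass
ct=cloud('top',d);cs=cloud('scene',D)
for cam,c in(('top',ct),('scene',cs)):
  for n in['scale','tare_top','record_top','mat','scoop','grip_bar','cell1','pack1','bottle','phone','driver']:
    for r in robot.recognise(cam,n):
      u,v=np.round(r['uv']).astype(int);print(cam,n,u,v,round(r['confidence'],2),c[v,u].round(3))
E
```

```text
{'t': 0.0, 'q': [1.066, 0.131, 1.489, -0.0, 1.523, -0.085], 'tool_pos': [0.244, 0.547, 0.229], 'orientation': [-0.654, -3.072, 0.003], 'force': [0.24, 0.193, -0.085], 'opening': 0.093, 'gripper_force': 0.0}
[[-0.913, 0.408, -0.001], [0.408, 0.913, -0.002], [0.0, -0.002, -1.0]]
top scale 214 246 0.73 [0.56  0.17  0.059]
top tare_top 174 297 0.52 [0.458 0.248 0.054]
top record_top 240 301 0.6 [0.451 0.117 0.05 ]
top mat 398 243 0.78 [ 0.574 -0.204  0.007]
top scoop 376 294 0.73 [ 0.467 -0.157  0.015]
top grip_bar 376 292 0.58 [ 0.472 -0.158  0.002]
top cell1 372 283 0.55 [ 0.49  -0.149  0.013]
top pack1 506 263 0.9 [ 0.533 -0.427  0.009]
top pack1 388 216 0.73 [ 0.63  -0.183  0.009]
top pack1 414 357 0.66 [ 0.34  -0.235  0.008]
top pack1 344 219 0.65 [ 0.623 -0.091  0.009]
top bottle 302 144 0.92 [ 0.76  -0.006  0.094]
top phone 230 144 0.87 [0.783 0.152 0.011]
top phone 390 213 0.4 [ 0.637 -0.188  0.006]
top driver 393 150 0.63 [ 0.767 -0.193  0.025]
scene scale 397 190 0.93 [0.59  0.138 0.062]
scene tare_top 374 141 0.66 [0.462 0.247 0.052]
scene record_top 251 287 0.7 [ 0.499 -0.19 
[... 356 characters left out ...]
ll1 233 285 0.56 [ 0.469 -0.204  0.011]
scene cell1 260 268 0.42 [ 0.481 -0.145  0.012]
scene cell1 402 194 0.21 [0.604 0.136 0.06 ]
scene pack1 315 328 0.87 [ 0.641 -0.185  0.009]
scene pack1 169 264 0.84 [ 0.337 -0.238  0.004]
scene pack1 338 291 0.83 [ 0.625 -0.098  0.01 ]
scene pack1 166 400 0.67 [ 0.542 -0.431  0.01 ]
scene pack1 331 170 0.31 [0.447 0.115 0.052]
scene bottle 440 283 0.76 [ 0.778 -0.023  0.077]
scene bottle 251 265 0.54 [ 0.464 -0.151  0.014]
scene phone 486 250 0.61 [0.788 0.151 0.011]
scene phone 401 193 0.57 [0.602 0.135 0.063]
scene phone 371 143 0.27 [0.461 0.237 0.052]
scene driver 371 373 0.58 [ 0.769 -0.205  0.023]
scene driver 252 270 0.35 [ 0.471 -0.156  0.009]
```

```bash
python3 -c "
import cv2
a=cv2.imread('pics/t1.png')[110:410,100:550];cv2.imwrite('pics/t1c.png',cv2.resize(a,(800,533),interpolation=cv2.INTER_CUBIC))"
```

```text
(no output)
```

View pics/t1c.png

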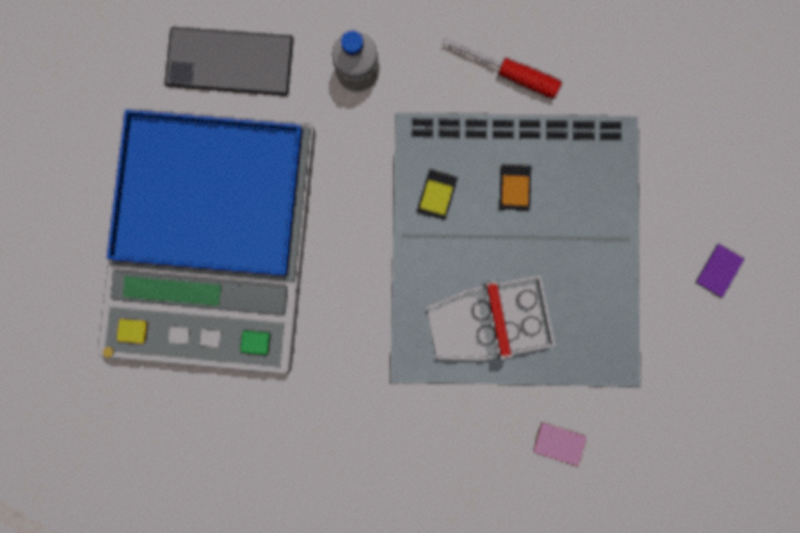

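View pics/s1.png

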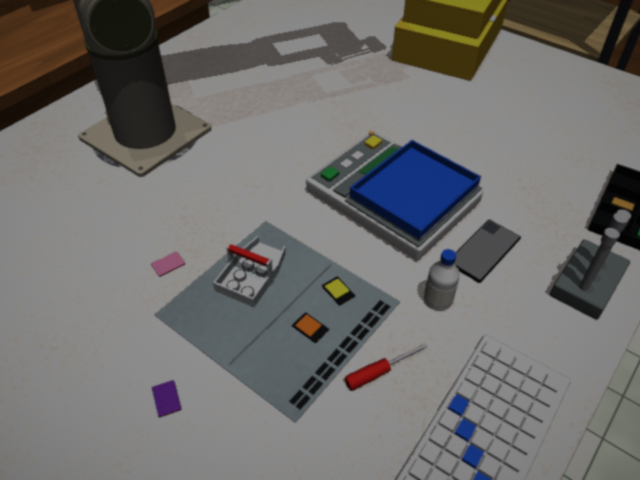

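The top view shows the blue dish at about (220,220) and the yellow and green keys at (174,297) and (243,302). The scoop has its bar at about (380,292), its spout to the left and 5 or more cells in it. Pack candidates are yellow (344,219) and orange (388,216), both black-cased on the mat, and pink (414,357) and purple (506,263), both off the mat. The yellow and orange ones fit the description, and the enlarged crop confirms it.

```bash
cat >> h.py <<'E'
def blob(p,c,lo,hi,reg,z,amin=20):
    "hsv mask inside region (xmin,xmax,ymin,ymax,); min area rect in world xy at height-limited z"
    h=cv2.cvtColor(p,cv2.COLOR_RGB2HSV);m=cv2.inRange(h,lo,hi)>0
    x,y,zz=c[...,0],c[...,1],c[...,2]
    m&=(x>reg[0])&(x<reg[1])&(y>reg[2])&(y<reg[3])&(zz>z[0])&(zz<z[1])
    n,l,s,ce=cv2.connectedComponentsWithStats(m.astype(np.uint8))
    out=[]
    for i in range(1,n):
        if s[i,4]<amin: continue
        q=c[l==i][:,:2].astype(np.float32);zc=np.median(c[l==i][:,2])
        r=cv2.minAreaRect(q*1000);b=cv2.boxPoints(r)
        e=b[1]-b[0] if np.linalg.norm(b[1]-b[0])>np.linalg.norm(b[2]-b[1]) else b[2]-b[1]
        a=np.arctan2(e[1],e[0]);a=(a+np.pi/2)%np.pi-np.pi/2
        out.append((s[i,4],ce[i].round().tolist(),(np.array(r[0])/1000).round(4).tolist(),np.round(r[1]).tolist(),'long',round(float(a),3),'z',round(float(zc),3)))
    return out
E
python3 - <<'E'
from h import *
p,d=look('top');P,D=look('scene')
for cam,(pp,dd) in{'top':(p,d),'scene':(P,D)}.items():
  c=cloud(cam,dd)
  sc=(.38,.72,.02,.32);mt=(.38,.75,-.36,-.04)
  for n,lo,hi,reg,z in[('blue',(100,120,60),(125,255,255),sc,(.045,.1)),('yel',(20,120,90),(35,255,255),(.38,.5,.02,.3),(.04,.07)),('grn',(45,100,60),(85,255,255),(.38,.5,.02,.3),(.04,.07)),
   ('red',(0,150,80),(6,255,255),mt,(.03,.09)),('yelpk',(20,120,90),(35,255,255),mt,(0,.03)),('orpk',(7,150,90),(18,255,255),mt,(0,.03)),('blk',(0,0,0),(180,255,60),(.58,.68,-.3,-.05),(0,.03))]:
    for b in blob(pp,c,lo,hi,reg,z):print(cam,n,*b)
E
```

```text
top blue 8468 [215.0, 218.0] [0.615, 0.1665] [200.0, 168.0] long 1.487 z 0.061
top yel 203 [174.0, 296.0] [0.4599, 0.2494] [24.0, 33.0] long -1.561 z 0.051
top grn 110 [206.0, 278.0] [0.4962, 0.1976] [88.0, 6.0] long 1.551 z 0.048
top grn 196 [243.0, 302.0] [0.4481, 0.111] [31.0, 25.0] long 1.469 z 0.051
top red 192 [380.0, 289.0] [0.476, -0.1614] [77.0, 10.0] long 0.198 z 0.065
top yelpk 254 [345.0, 221.0] [0.6201, -0.0934] [32.0, 35.0] long -0.313 z 0.009
top orpk 246 [389.0, 217.0] [0.6286, -0.1855] [31.0, 36.0] long -0.074 z 0.01
top blk 77 [389.0, 205.0] [0.6527, -0.1862] [32.0, 11.0] long 1.571 z 0.009
top blk 75 [348.0, 210.0] [0.6437, -0.0999] [33.0, 11.0] long 1.313 z 0.009
top blk 35 [387.0, 226.0] [0.6086, -0.1838] [33.0, 8.0] long 1.396 z 0.009
top blk 26 [342.0, 230.0] [0.6002, -0.0866] [31.0, 4.0] long 1.294 z 0.009
scene blue 5631 [415.0, 186.0] [0.6039, 0.1662] [204.0, 193.0] long 1.484 z 0.061
scene yel 120 [373.0, 141.0] [0.4547, 0.2528] [37.0, 38.0] long -0.179 z 0.052
scene grn 87 [372.0, 162.0] [0.4939, 0.2021] [103.0, 12.0] long 1.569 z 0.048
scene grn 127 [330.0, 172.0] [0.444, 0.1088] [32.0, 34.0] long -0.147 z 0.051
scene red 212 [248.0, 254.0] [0.4737, -0.1645] [77.0, 14.0] long 0.209 z 0.065
scene yelpk 256 [337.0, 288.0] [0.6186, -0.0943] [31.0, 36.0] long -0.301 z 0.01
scene orpk 294 [308.0, 325.0] [0.6268, -0.1878] [32.0, 35.0] long -0.013 z 0.01
scene blk 217 [340.0, 294.0] [0.6227, -0.0955] [36.0, 56.0] long -0.292 z 0.009
scene blk 263 [312.0, 331.0] [0.6312, -0.1877] [38.0, 57.0] long -0.067 z 0.009
```

>>> {"method": "move_arm", "body": {
  "deltas": [-0.319, -0.184, 0.1, 0, 0, 1.0, 0, -0.319, -0.184, 0.1, 0, 0, 1.0, 0, -0.319, -0.184, 0.1, 0, 0, 1.0, 0, -0.319, -0.184, 0.1, 0, 0, 1.0, 0, -0.319, -0.184, 0.1, 0, 0, 1.0, 0, -0.319, -0.184, 0.1, 0, 0, 2.0, 0, -0.319, -0.184, 0.1, 0, 0, 2.0, 0, -0.319, -0.184, 0.1, 0, 0, 2.0, 0, -0.319, -0.184, 0.1, 0, 0, 2.0, 0, -0.319, -0.184, 0.1, 0, 0, 2.0, 0, -0.319, -0.184, 0.1, 0, 0, 2.0, 0, -0.319, -0.184, 0.1, 0, 0, 2.0, 0],
  "squeeze": 20
}}

```text
t: 2.8
tool_pos: [0.4609, 0.2499, 0.1297]
orientation: [2.939, 1.111, 0.0]
force: [-0.7, -0.4, 0.7]
opening: 0.0006
gripper_force: 0.0
```

```bash
cat >> h.py <<'E'
def to(pos,yaw=None,tilt=0):
    "deltas in tool axes from the measured pose to world pos, tool x at yaw (tool down, turned about its own x by tilt)"
    s=robot.read_state();R=Rn.from_rotvec(s['orientation'])
    dp=R.inv().apply(np.array(pos)-s['tool_pos'])
    T=R if yaw is None else Rn.from_euler('z',yaw)*Rn.from_euler('x',np.pi)*Rn.from_euler('x',tilt)
    print('delta',dp.round(4),'rot',(R.inv()*T).as_rotvec().round(3))
E
python3 -c "
from h import *
st();to((.46,.249,.075),-.085)"
```

```text
{'t': 2.8, 'q': [0.399, -0.004, 1.814, -0.0, 1.331, 1.247], 'tool_pos': [0.461, 0.25, 0.13], 'orientation': [2.939, 1.111, 0.0], 'force': [-0.675, -0.433, 0.67], 'opening': 0.001, 'gripper_force': 0.0}
[[0.75, 0.661, 0.0], [0.661, -0.75, 0.0], [0.0, 0.0, -1.0]]
delta [-0.0012  0.0001  0.0547] rot [-0.    -0.     0.808]
```

>>> {"method": "move_arm", "body": {
  "deltas": [-0.001, 0, 0.05, 0, 0, 0.81, 0, -0.001, 0, 0.05, 0, 0, 0.81, 0, -0.001, 0, 0.05, 0, 0, 0.81, 0, -0.001, 0, 0.05, 0, 0, 0.81, 0, -0.001, 0, 0.05, 0, 0, 0.81, 0, -0.001, 0, 0.066, 0, 0, 0.81, 0, -0.001, 0, 0.069, 0, 0, 0.81, 0, -0.001, 0, 0.071, 0, 0, 0.81, 0, -0.001, 0, 0.0725, 0, 0, 0.81, 0, -0.001, 0, 0.0735, 0, 0, 0.81, 0, -0.001, 0, 0.0735, 0, 0, 0.81, 0, -0.001, 0, 0.0735, 0, 0, 0.81, 0]
}}

```text
t: 4.3
tool_pos: [0.4596, 0.249, 0.0571]
orientation: [3.138, -0.137, -0.002]
force: [-8.2, -3.9, 14.1]
opening: 0.0008
gripper_force: 7.1
```

>>> {"method": "move_arm", "body": {
  "deltas": [0, 0, -0.02, 0, 0, 0, 0, 0, 0, -0.06, 0, 0, 0, 0, 0, 0, -0.09, 0, 0, 0, 1, 0.051, 0.408, -0.09, 0, 0, -0.287, 1, 0.051, 0.408, -0.09, 0, 0, -0.287, 1, 0.051, 0.408, -0.09, 0, 0, -0.287, 1, 0.051, 0.408, -0.09, 0, 0, -0.287, 1, 0.051, 0.408, -0.09, 0, 0, -0.287, 1, 0.051, 0.408, -0.09, 0, 0, -0.287, 1, 0.051, 0.408, -0.09, 0, 0, -0.287, 1, 0.051, 0.408, -0.09, 0, 0, -0.287, 1, 0.051, 0.408, -0.09, 0, 0, -0.287, 1]
}}

```text
t: 5.8
tool_pos: [0.4748, -0.1613, 0.1459]
orientation: [-3.126, -0.311, 0.0]
force: [-0.3, -0.6, -0.1]
opening: 0.0918
gripper_force: 0.0
```

```bash
python3 - <<'E'
from h import *
st();P,D=look('scene','s2.png');c=cloud('scene',D)
for b in blob(P,c,(0,150,80),(6,255,255),(.38,.75,-.36,-.04),(.03,.09)):print(*b)
a=P[190:360,150:400,::-1];cv2.imwrite('pics/s2c.png',cv2.resize(a,None,fx=3,fy=3,interpolation=cv2.INTER_CUBIC))
to((.475,-.162,.051),.2)
E
```

```text
{'t': 5.8, 'q': [-0.43, -0.081, 1.859, 0.0, 1.365, 0.942], 'tool_pos': [0.475, -0.161, 0.146], 'orientation': [-3.126, -0.311, 0.0], 'force': [-0.33, -0.637, -0.086], 'opening': 0.092, 'gripper_force': 0.0}
[[0.98, 0.197, -0.0], [0.197, -0.98, 0.001], [-0.0, -0.001, -1.0]]
22 [239.0, 250.0] [0.4566, -0.1683] [10.0, 9.0] long 1.539 z 0.065
141 [254.0, 256.0] [0.487, -0.1617] [49.0, 12.0] long 0.191 z 0.065
delta [-0.0001  0.0013  0.0949] rot [-0.001  0.    -0.   ]
```

View pics/s2c.png

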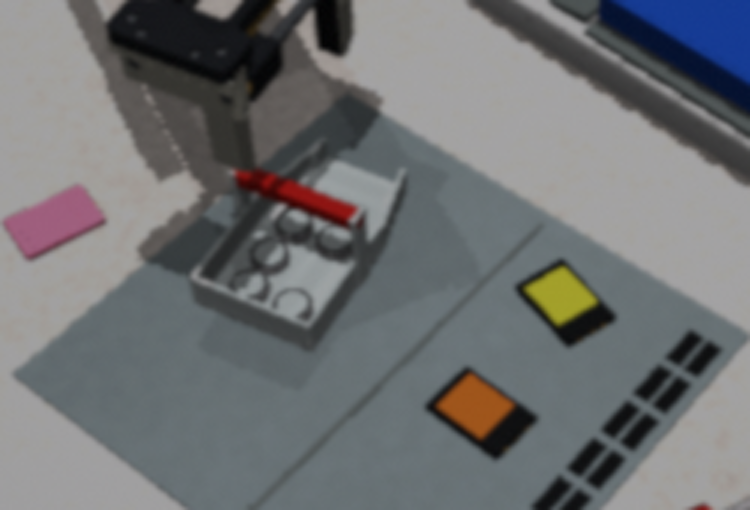

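The crop shows the bar at about (250,255) under the gripper, 5 cells in the scoop, and the yellow- and orange-labelled black packs on the mat. The look-alikes are pink (166,263) and purple, both off the mat.

>>> {"method": "move_arm", "body": {
  "deltas": [0, 0.001, 0.05, 0, 0, 0, 1, 0, 0.001, 0.08, 0, 0, 0, 1, 0, 0.001, 0.095, 0, 0, 0, 1, 0, 0.001, 0.095, 0, 0, 0, 0, 0, 0.001, 0.095, 0, 0, 0, 0, 0, 0.001, 0.095, 0, 0, 0, 0, 0, 0.001, 0.095, 0, 0, 0, 0, 0, 0.001, 0.095, 0, 0, 0, 0, 0, 0.001, 0.095, 0, 0, 0, 0, 0, 0.001, 0.09, 0, 0, 0, 0, 0, 0.001, 0.08, 0, 0, 0, 0, 0, 0.001, 0.07, 0, 0, 0, 0],
  "squeeze": 45
}}

```text
t: 7.35
tool_pos: [0.4753, -0.1627, 0.077]
orientation: [3.126, 0.312, 0.0]
force: [-0.1, 0.2, -2.5]
opening: 0.0105
gripper_force: 45.0
```

>>> {"method": "move_arm", "body": {
  "deltas": [0, 0, -0.015, 0, 0, 0, 0, 0, 0, -0.04, 0, 0, 0, 0, 0, 0, -0.07, 0, 0, 0, 0, 0, 0, -0.1, 0, 0, 0, 0, 0.007, -0.007, -0.113, 0, 0, 0.012, 0, 0.02, -0.021, -0.113, 0, 0, 0.034, 0, 0.036, -0.039, -0.113, 0, 0, 0.063, 0, 0.055, -0.058, -0.113, 0, 0, 0.095, 0, 0.074, -0.079, -0.113, 0, 0, 0.13, 0, 0.093, -0.1, -0.113, 0, 0, 0.165, 0, 0.108, -0.115, -0.113, 0, 0, 0.19, 0, 0.117, -0.125, -0.113, 0, 0, 0.205, 0]
}}

```text
t: 8.85
tool_pos: [0.5653, -0.0155, 0.1885]
orientation: [-3.141, 0.01, 0.002]
force: [-0.1, -0.6, -1.0]
opening: 0.0107
gripper_force: 45.0
```

```bash
python3 - <<'E'
from h import *
st()
to((.6025,.042,.19),-.085)
E
```

```text
{'t': 8.85, 'q': [-0.118, 0.061, 1.637, 0.0, 1.444, 1.459], 'tool_pos': [0.565, -0.016, 0.189], 'orientation': [-3.141, 0.01, 0.002], 'force': [-0.125, -0.631, -0.973], 'opening': 0.011, 'gripper_force': 44.999}
[[1.0, -0.006, -0.001], [-0.006, -1.0, 0.0], [-0.001, -0.0, -1.0]]
delta [ 0.0369 -0.0578 -0.0015] rot [-0.     0.001  0.079]
```

>>> {"method": "move_arm", "body": {
  "deltas": [0.008, -0.012, 0, 0, 0, 0.02, 0, 0.018, -0.028, 0, 0, 0, 0.04, 0, 0.028, -0.045, 0, 0, 0, 0.06, 0, 0.035, -0.055, 0, 0, 0, 0.079, 0, 0.037, -0.058, 0.005, 0, 0, 0.079, 0, 0.037, -0.058, 0.015, 0, 0, 0.079, 0, 0.037, -0.058, 0.025, 0, 0, 0.079, 0, 0.037, -0.058, 0.035, 0, 0, 0.079, 0, 0.037, -0.058, 0.042, 0, 0, 0.079, 0, 0.037, -0.058, 0.0455, 0, 0, 0.079, 0, 0.037, -0.058, 0.0455, 0, 0, 0.079, 0]
}}

```text
t: 10.22
tool_pos: [0.6029, 0.0388, 0.1467]
orientation: [3.136, -0.135, 0.003]
force: [-10.3, -7.0, 19.8]
opening: 0.0107
gripper_force: 45.4
```

```bash
python3 - <<'E'
from h import *
st();P,D=look('scene','s3.png')
a=P[90:320,270:520,::-1];cv2.imwrite('pics/s3c.png',cv2.resize(a,None,fx=2.6,fy=2.6,interpolation=cv2.INTER_CUBIC))
for th,h in[(5,35),(10,35),(15,35),(20,33),(20,22),(20,14),(24,12),(28,12),(32,12),(36,12),(40,12),(45,12),(50,12),(57,12)]:
  t=np.radians(th);c,s=np.cos(t),np.sin(t)
  print(th,'y',round(-(75-75*c+48*s)),'z',round(-(75*s+48*c-48+h-35)),'rx',-t.round(3))
E
```

```text
{'t': 10.225, 'q': [-0.019, 0.192, 1.573, -0.003, 1.375, 1.638], 'tool_pos': [0.603, 0.039, 0.147], 'orientation': [3.136, -0.135, 0.003], 'force': [-10.345, -6.988, 19.776], 'opening': 0.011, 'gripper_force': 45.354}
[[0.996, -0.086, 0.002], [-0.086, -0.996, -0.003], [0.002, 0.003, -1.0]]
5 y -4 z -6 rx -0.087
10 y -9 z -12 rx -0.175
15 y -15 z -18 rx -0.262
20 y -21 z -21 rx -0.349
20 y -21 z -10 rx -0.349
20 y -21 z -2 rx -0.349
24 y -26 z -3 rx -0.419
28 y -31 z -7 rx -0.489
32 y -37 z -9 rx -0.559
36 y -43 z -12 rx -0.628
40 y -48 z -14 rx -0.698
45 y -56 z -16 rx -0.785
50 y -64 z -17 rx -0.873
57 y -74 z -18 rx -0.995
```

View pics/s3c.png

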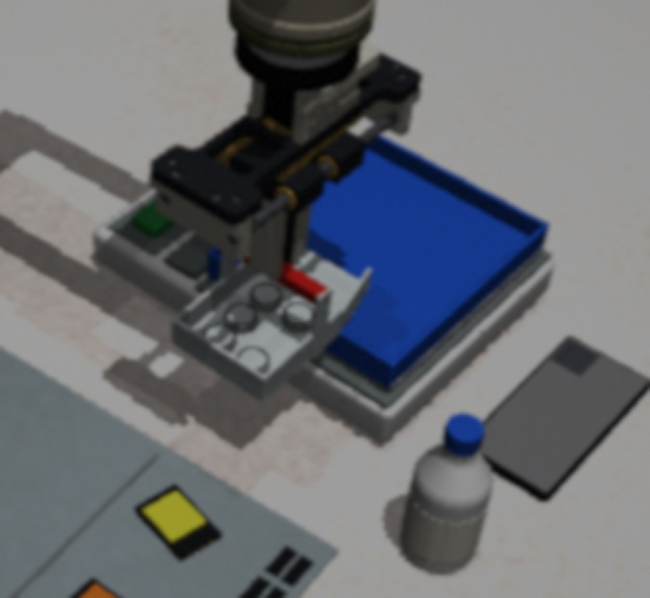

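```bash
python3 - <<'E'
from h import *
P,D=look('scene');c=cloud('scene',D)
p,d=look('top');ct=cloud('top',d)
C=np.array([.613,.1665]);u=np.array([.9965,-.084]);w=np.array([.084,.9965])
print('corner',proj('scene',[.521,.074,.078]))
for n,q,pp in(('scene',c,P),('top',ct,p)):
  h=cv2.cvtColor(pp,cv2.COLOR_RGB2HSV);blue=cv2.inRange(h,(100,120,60),(125,255,255))>0
  red=cv2.inRange(h,(0,150,60),(6,255,255))>0
  x=(q[...,:2]-C)@u;y=(q[...,:2]-C)@w;z=q[...,2]
  m=blue&(z>.07)&(z<.11)&(abs(x)<.15)&(abs(y)<.15);print(n,'rim z pct',np.percentile(z[m],[5,50,90,99]).round(4),m.sum())
  m=red&(z>.05)&(abs(x)<.12)&(abs(y)<.3);print('bar',m.sum(),[np.median(k[m]).round(4) for k in(x,y,z)])
  for a in np.arange(-.22,-.02,.012):
    m=~red&~blue&(abs(x)<.022)&(abs(y-a)<.006)&(z>.07)&(z<.14)
    if m.sum()>5:print(round(a,3),m.sum(),np.percentile(z[m],[5,25,50,75,95]).round(3))
E
```

```text
corner [349.1720025  186.61172355]
scene rim z pct [0.0732 0.0774 0.0802 0.0876] 467
bar 89 [np.float64(0.0214), np.float64(-0.1301), np.float64(0.1391)]
-0.184 205 [0.078 0.084 0.091 0.098 0.101]
-0.172 64 [0.083 0.087 0.088 0.089 0.09 ]
-0.16 97 [0.079 0.086 0.087 0.089 0.09 ]
-0.148 124 [0.078 0.08  0.082 0.088 0.09 ]
-0.136 152 [0.079 0.081 0.082 0.09  0.135]
-0.124 166 [0.079 0.082 0.085 0.089 0.125]
-0.112 112 [0.081 0.088 0.089 0.09  0.092]
-0.1 61 [0.08  0.082 0.084 0.088 0.09 ]
-0.088 11 [0.08  0.08  0.081 0.081 0.082]
-0.076 30 [0.081 0.082 0.083 0.084 0.085]
-0.064 104 [0.08  0.082 0.083 0.084 0.086]
-0.052 62 [0.081 0.082 0.083 0.084 0.085]
top rim z pct [0.0714 0.0774 0.0806 0.0831] 389
bar 12 [np.float64(-0.0317), np.float64(-0.125), np.float64(0.1404)]
-0.184 26 [0.077 0.08  0.082 0.091 0.102]
-0.172 78 [0.079 0.085 0.087 0.089 0.091]
-0.112 20 [0.087 0.088 0.089 0.09  0.092]
-0.1 16 [0.08  0.082 0.087 0.09  0.093]
-0.088 12 [0.078 0.081 0.082 0.083 0.084]
-0.076 10 [0.079 0.08  0.081 0.083 0.084]
-0.064 27 [0.081 0.082 0.083 0.084 0.086]
-0.052 20 [0.079 0.082 0.082 0.083 0.084]
```

The scoop rests on the dish rim: its floor is at z≈0.083 and the bar at about 0.134, below the TCP. So the bar has slipped to the fingertips. I'm going back over the mat, low and gently, to regrip.

>>> {"method": "move_arm", "body": {
  "deltas": [0, 0, -0.005, 0, 0, 0, 0, 0, 0, -0.01, 0, 0, 0, 0, 0, 0, -0.015, 0, 0, 0, 0, 0, 0.003, -0.018, 0, 0, 0, 0, 0, 0.01, -0.018, 0, 0, 0, 0, 0, 0.02, -0.018, 0, 0, 0, 0, 0, 0.033, -0.018, 0, 0, 0, 0, 0, 0.046, -0.018, 0, 0, 0, 0, 0, 0.059, -0.018, 0, 0, 0, 0, 0, 0.07, -0.018, 0, 0, 0, 0, 0, 0.077, -0.018, 0, 0, 0, 0, 0, 0.08, -0.018, 0, 0, 0, 0]
}}

```text
t: 11.88
tool_pos: [0.5957, -0.0394, 0.1617]
orientation: [-3.139, 0.134, -0.0]
force: [0.2, -0.1, -2.2]
opening: 0.0108
gripper_force: 45.0
```

```bash
cat > bar.py <<'E'
from h import *
import sys
s=st();P,D=look('scene',sys.argv[1]);c=cloud('scene',D)
h=cv2.cvtColor(P,cv2.COLOR_RGB2HSV);red=cv2.inRange(h,(0,150,60),(6,255,255))>0
m=red&(np.linalg.norm(c-s['tool_pos'],axis=-1)<.08)
print('bar mean',c[m].mean(0).round(4),'top z',np.percentile(c[m][:,2],[50,80]).round(4))
v,u=proj('scene',s['tool_pos'])[::-1].astype(int)
a=P[max(v-70,0):v+80,u-100:u+100,::-1];cv2.imwrite('pics/c_'+sys.argv[1],cv2.resize(a,None,fx=4,fy=4,interpolation=cv2.INTER_CUBIC))
E
python3 bar.py s4.png
```

```text
{'t': 11.875, 'q': [-0.152, 0.163, 1.578, 0.0, 1.401, 1.504], 'tool_pos': [0.596, -0.039, 0.162], 'orientation': [-3.139, 0.134, -0.0], 'force': [0.169, -0.075, -2.178], 'opening': 0.011, 'gripper_force': 44.999}
[[0.996, -0.086, 0.0], [-0.086, -0.996, 0.0], [0.0, -0.0, -1.0]]
bar mean [ 0.6125 -0.0424  0.154 ] top z [0.1544 0.1555]
```

View pics/c_s4.png

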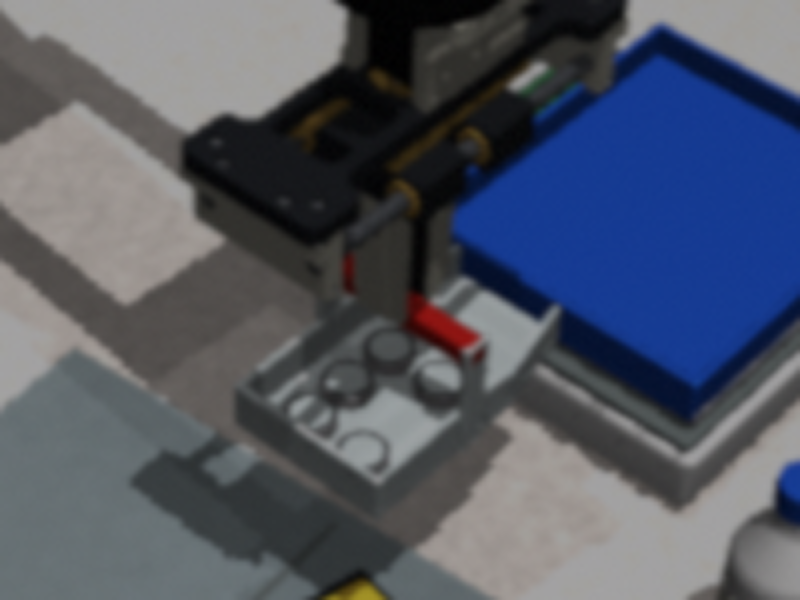

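>>> {"method": "move_arm", "body": {
  "deltas": [-0.003, 0.003, 0, 0, 0, -0.01, 0, -0.011, 0.014, 0, 0, 0, -0.03, 0, -0.023, 0.028, 0, 0, 0, -0.06, 0, -0.037, 0.046, 0, 0, 0, -0.095, 0, -0.052, 0.064, 0.005, 0, 0, -0.13, 0, -0.067, 0.082, 0.012, 0, 0, -0.17, 0, -0.082, 0.1, 0.022, 0, 0, -0.21, 0, -0.095, 0.116, 0.034, 0, 0, -0.245, 0, -0.104, 0.127, 0.046, 0, 0, -0.27, 0, -0.109, 0.133, 0.056, 0, 0, -0.285, 0, -0.11, 0.134, 0.064, 0, 0, -0.285, 0, -0.11, 0.134, 0.07, 0, 0, -0.285, 0]
}}

```text
t: 13.42
tool_pos: [0.4749, -0.1628, 0.0913]
orientation: [-3.126, -0.313, -0.0]
force: [-0.8, 0.2, -1.6]
opening: 0.0106
gripper_force: 45.0
```

>>> {"method": "move_arm", "body": {
  "deltas": [0, 0, 0.006, 0, 0, 0, 0, 0, 0, 0.012, 0, 0, 0, 0, 0, 0, 0.016, 0, 0, 0, 0, 0, 0, 0.0185, 0, 0, 0, 0, 0, 0, 0.02, 0, 0, 0, 0, 0, 0, 0.02, 0, 0, 0, 0]
}}

```text
t: 14.18
tool_pos: [0.4747, -0.1631, 0.0725]
orientation: [-3.126, -0.313, 0.0]
force: [-5.4, 1.9, 6.0]
opening: 0.0108
gripper_force: 45.0
```

>>> {"method": "move_arm", "body": {
  "deltas": [0, 0, -0.001, 0, 0, 0, 0.5, 0, 0, -0.001, 0, 0, 0, 0.5, 0, 0, -0.001, 0, 0, 0, 0.5, 0, 0, -0.001, 0, 0, 0, 0.5, 0, 0, 0.008, 0, 0, 0, 0.5, 0, 0, 0.016, 0, 0, 0, 0.5, 0, 0, 0.022, 0, 0, 0, 0.5, 0, 0, 0.022, 0, 0, 0, 0, 0, 0, 0.022, 0, 0, 0, 0, 0, 0, 0.022, 0, 0, 0, 0, 0, 0, 0.022, 0, 0, 0, 0, 0, 0, 0.022, 0, 0, 0, 0]
}}

```text
t: 15.68
tool_pos: [0.4749, -0.1632, 0.05]
orientation: [3.126, 0.313, 0.001]
force: [0.1, -0.0, 1.9]
opening: 0.0114
gripper_force: 45.0
```

>>> {"method": "move_arm", "body": {
  "deltas": [0, 0, 0, 0, 0, 0, 0, 0, 0, 0, 0, 0, 0, 0, 0, 0, 0, 0, 0, 0, 0, 0, 0, 0, 0, 0, 0, 0]
}}

```text
t: 16.18
tool_pos: [0.4749, -0.1632, 0.0499]
orientation: [3.126, 0.313, 0.001]
force: [0.3, 0.2, 4.8]
opening: 0.0115
gripper_force: 45.0
```

>>> {"method": "move_arm", "body": {
  "deltas": [0, 0, -0.01, 0, 0, 0, 0, 0, 0, -0.025, 0, 0, 0, 0, 0, 0, -0.045, 0, 0, 0, 0, 0, 0, -0.07, 0, 0, 0, 0, 0, 0, -0.095, 0, 0, 0, 0, 0.007, -0.007, -0.115, 0, 0, 0.012, 0, 0.02, -0.021, -0.13, 0, 0, 0.034, 0, 0.036, -0.039, -0.138, 0, 0, 0.063, 0, 0.055, -0.058, -0.14, 0, 0, 0.095, 0, 0.074, -0.079, -0.14, 0, 0, 0.13, 0, 0.085, -0.09, -0.14, 0, 0, 0.148, 0, 0.09, -0.095, -0.14, 0, 0, 0.155, 0]
}}

```text
t: 17.68
tool_pos: [0.5444, -0.0514, 0.1904]
orientation: [3.141, 0.072, 0.001]
force: [0.1, -1.3, -1.6]
opening: 0.0117
gripper_force: 45.0
```

```bash
python3 bar.py s5.png; python3 -c "
from h import *
to((.6025,.042,.143),-.085)"
```

```text
{'t': 17.675, 'q': [-0.188, 0.008, 1.688, 0.0, 1.445, 1.337], 'tool_pos': [0.544, -0.051, 0.19], 'orientation': [3.141, 0.072, 0.001], 'force': [0.085, -1.3, -1.631], 'opening': 0.012, 'gripper_force': 44.999}
[[0.999, 0.046, 0.0], [0.046, -0.999, -0.0], [0.0, 0.0, -1.0]]
bar mean [ 0.5664 -0.0519  0.2054] top z [0.2057 0.2067]
delta [ 0.0621 -0.0905  0.0473] rot [-0.    -0.001  0.13 ]
```

>>> {"method": "move_arm", "body": {
  "deltas": [0.005, -0.007, 0, 0, 0, 0.01, 0, 0.015, -0.022, 0, 0, 0, 0.03, 0, 0.028, -0.04, 0, 0, 0, 0.058, 0, 0.041, -0.06, 0, 0, 0, 0.086, 0, 0.053, -0.077, 0.003, 0, 0, 0.11, 0, 0.06, -0.087, 0.01, 0, 0, 0.125, 0, 0.062, -0.09, 0.02, 0, 0, 0.13, 0, 0.062, -0.09, 0.03, 0, 0, 0.13, 0, 0.062, -0.09, 0.04, 0, 0, 0.13, 0, 0.062, -0.09, 0.045, 0, 0, 0.13, 0, 0.062, -0.09, 0.047, 0, 0, 0.13, 0, 0.062, -0.09, 0.047, 0, 0, 0.13, 0]
}}

```text
t: 19.23
tool_pos: [0.6021, 0.0404, 0.1428]
orientation: [-3.139, 0.134, -0.0]
force: [0.2, -0.3, -1.0]
opening: 0.0117
gripper_force: 45.0
```

>>> {"method": "move_arm", "body": {
  "deltas": [0, -0.002, -0.003, -0.044, 0, 0, 0, 0, -0.004, -0.006, -0.087, 0, 0, 0, 0, -0.007, -0.009, -0.13, 0, 0, 0, 0, -0.009, -0.012, -0.175, 0, 0, 0, 0, -0.012, -0.015, -0.22, 0, 0, 0, 0, -0.015, -0.018, -0.262, 0, 0, 0, 0, -0.018, -0.02, -0.305, 0, 0, 0, 0, -0.021, -0.021, -0.349, 0, 0, 0, 0, -0.021, -0.016, -0.349, 0, 0, 0, 0, -0.021, -0.01, -0.349, 0, 0, 0, 0, -0.021, -0.005, -0.349, 0, 0, 0, 0, -0.021, -0.002, -0.349, 0, 0, 0]
}}

```text
t: 20.72
tool_pos: [0.6035, 0.061, 0.1441]
orientation: [2.79, -0.12, -0.022]
force: [0.4, -0.3, -1.7]
opening: 0.0114
gripper_force: 45.0
```

```bash
cat > spout.py <<'E'
from h import *
s=st();R=Rn.from_rotvec(s['orientation'])
sp=np.array(s['tool_pos'])+R.apply([0,-.075,.0465]);C=np.array([.613,.1665])
print('spout dish',(sp[:2]-C)@[.9965,-.084],(sp[:2]-C)@[.084,.9965],sp[2]-.06,'tilt',np.degrees(np.arccos(-R.as_matrix()[2,2])))
E
python3 spout.py; python3 - <<'E'
import numpy as np
# from th=20,h=14 pose, in axes of that pose
def p(th,h):
  t=np.radians(th);c,s=np.cos(t),np.sin(t);return np.array([-(75*c-46.5*s),75*s+46.5*c+h])
t0=np.radians(20)
for th,h in[(23,12),(26,12),(28,12),(30,12),(32,12),(34,12),(36,12),(39,12),(43,12),(47,12),(51,12),(56,12)]:
  d=p(th,h)-p(20,14) # along f, z
  ty=np.array([-np.cos(t0),np.sin(t0)]);tz=np.array([-np.sin(t0),-np.cos(t0)])
  print(th,(d@ty).round(1),(d@tz).round(1),-np.radians(th-20).round(3))
E
```

```text
{'t': 20.725, 'q': [0.214, 0.312, 1.479, -0.335, 1.464, 1.925], 'tool_pos': [0.604, 0.061, 0.144], 'orientation': [2.79, -0.12, -0.022], 'force': [0.362, -0.313, -1.652], 'opening': 0.011, 'gripper_force': 45.0}
[[0.996, -0.08, -0.03], [-0.086, -0.936, -0.341], [-0.001, 0.342, -0.94]]
spout dish -0.0005415132690737329 -0.0513866403359958 0.014714344497855955 tilt 19.992416157455697
23 -3.2 -2.0 -0.052
26 -6.0 -5.7 -0.105
28 -7.9 -8.1 -0.14
30 -9.9 -10.4 -0.175
32 -12.0 -12.7 -0.209
34 -14.2 -14.9 -0.244
36 -16.4 -17.0 -0.279
39 -19.9 -20.0 -0.332
43 -24.8 -23.7 -0.401
47 -30.0 -27.1 -0.471
51 -35.3 -30.1 -0.541
56 -42.3 -33.3 -0.628
```

>>> {"method": "move_arm", "body": {
  "deltas": [0, -0.0032, -0.002, -0.052, 0, 0, 0, 0, -0.006, -0.0057, -0.105, 0, 0, 0, 0, -0.0079, -0.0081, -0.14, 0, 0, 0, 0, -0.0089, -0.0093, -0.158, 0, 0, 0, 0, -0.0099, -0.0104, -0.175, 0, 0, 0, 0, -0.011, -0.0116, -0.192, 0, 0, 0, 0, -0.012, -0.0127, -0.209, 0, 0, 0, 0, -0.013, -0.0138, -0.227, 0, 0, 0, 0, -0.0142, -0.0149, -0.244, 0, 0, 0, 0, -0.0153, -0.016, -0.262, 0, 0, 0, 0, -0.0164, -0.017, -0.279, 0, 0, 0, 0, -0.0164, -0.017, -0.279, 0, 0, 0]
}}

```text
t: 22.22
tool_pos: [0.6055, 0.083, 0.1547]
orientation: [2.511, -0.106, -0.035]
force: [-0.4, -0.9, -1.5]
opening: 0.0118
gripper_force: 45.0
```

```bash
python3 spout.py;  python3 - <<'E'
import numpy as np
def p(th,h):
  t=np.radians(th);c,s=np.cos(t),np.sin(t);return np.array([-(75*c-46.5*s),75*s+46.5*c+h])
t0=np.radians(36)
for th,h in[(39,12),(42,12),(45,13),(48,14),(51,15),(54,16),(57,17)]:
  d=p(th,h)-p(36,12)
  ty=np.array([-np.cos(t0),np.sin(t0)]);tz=np.array([-np.sin(t0),-np.cos(t0)])
  print(th,(d@ty).round(1),(d@tz).round(1),-np.radians(th-36).round(3))
from h import *
P,D=look('scene','s6.png');a=P[90:300,270:520,::-1];cv2.imwrite('pics/c6.png',cv2.resize(a,None,fx=2.8,fy=2.8,interpolation=cv2.INTER_CUBIC))
E
```

```text
{'t': 22.225, 'q': [0.371, 0.472, 1.346, -0.557, 1.623, 2.083], 'tool_pos': [0.605, 0.083, 0.155], 'orientation': [2.511, -0.106, -0.035], 'force': [-0.385, -0.948, -1.515], 'opening': 0.012, 'gripper_force': 45.0}
[[0.996, -0.068, -0.05], [-0.085, -0.806, -0.586], [-0.0, 0.588, -0.809]]
spout dish -0.0005189231437011947 -0.05054922518799484 0.01297911341611277 tilt 36.01295510803968
39 -2.5 -3.9 -0.052
42 -5.3 -7.6 -0.105
45 -7.6 -12.0 -0.157
48 -10.1 -16.2 -0.209
51 -12.8 -20.3 -0.262
54 -15.7 -24.1 -0.314
57 -18.7 -27.8 -0.367
```

View pics/c6.png

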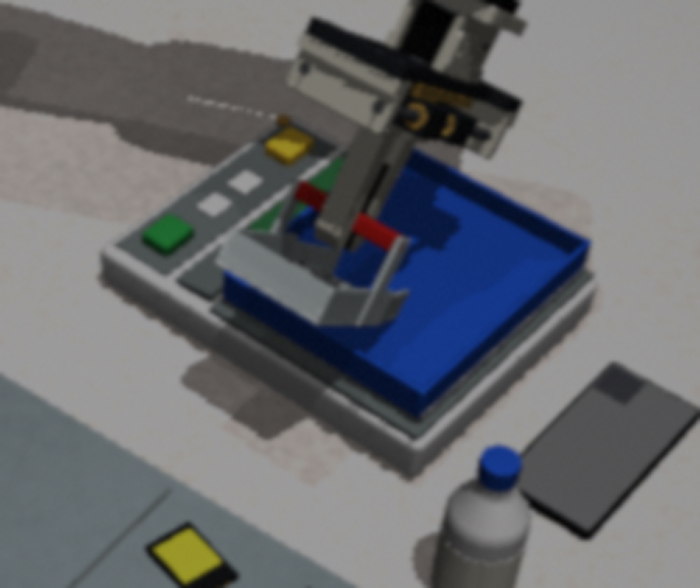

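The scoop is tilted over the dish at crop (310,280) and still hides the cells. I'll carry on to 57°.

>>> {"method": "move_arm", "body": {
  "deltas": [0, -0.0025, -0.0039, -0.052, 0, 0, 0, 0, -0.0053, -0.0076, -0.105, 0, 0, 0, 0, -0.0076, -0.012, -0.157, 0, 0, 0, 0, -0.0101, -0.0162, -0.209, 0, 0, 0, 0, -0.0128, -0.0203, -0.262, 0, 0, 0, 0, -0.0157, -0.0241, -0.314, 0, 0, 0, 0, -0.0187, -0.0278, -0.367, 0, 0, 0, 0, -0.0187, -0.0278, -0.367, 0, 0, 0, 0, -0.0187, -0.0278, -0.367, 0, 0, 0, 0, -0.0187, -0.0278, -0.367, 0, 0, 0, 0, -0.0187, -0.0278, -0.367, 0, 0, 0, 0, -0.0187, -0.0278, -0.367, 0, 0, 0]
}}

```text
t: 23.78
tool_pos: [0.6083, 0.1137, 0.1669]
orientation: [2.145, -0.092, -0.049]
force: [-0.7, -0.3, -1.3]
opening: 0.0119
gripper_force: 45.0
```

```bash
python3 spout.py;  python3 - <<'E'
from h import *
for cam,f in(('scene','s7'),('top','t7')):
  P,D=look(cam)
  for r in robot.recognise(cam,'cell1'):print(cam,np.round(r['uv']),r['confidence'])
  a=(P[90:300,270:520] if cam=='scene' else P[150:320,130:332])[:,:,::-1];a=cv2.resize(a,(400,336),interpolation=cv2.INTER_CUBIC);cv2.imwrite(f'pics/{f}.png',a)
cv2.imwrite('pics/m7.png',np.hstack([cv2.imread('pics/s7.png'),cv2.imread('pics/t7.png')]))
E
```

```text
{'t': 23.775, 'q': [0.517, 0.741, 1.132, -0.807, 1.866, 2.177], 'tool_pos': [0.608, 0.114, 0.167], 'orientation': [2.145, -0.092, -0.049], 'force': [-0.711, -0.274, -1.273], 'opening': 0.012, 'gripper_force': 45.0}
[[0.996, -0.047, -0.071], [-0.085, -0.543, -0.835], [0.001, 0.839, -0.545]]
spout dish -0.0001539277186427069 -0.05109249028398338 0.0186891635154057 tilt 56.985929401550514
top [241. 207.] 0.57
top [237. 227.] 0.47
top [245. 224.] 0.42
top [390. 252.] 0.27
```

View pics/m7.png

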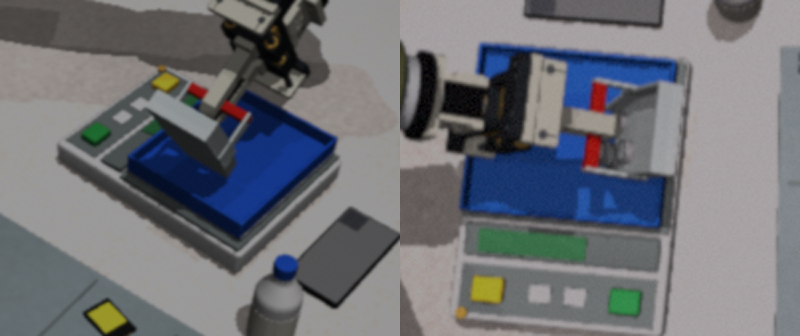

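>>> {"method": "move_arm", "body": {
  "deltas": [0, 0.004, -0.0027, 0, 0, 0, 0, 0, 0.0084, -0.0055, 0, 0, 0, 0, 0, 0.0126, -0.008, 0, 0, 0, 0, 0, 0.0168, -0.0109, 0, 0, 0, 0, 0, 0.0168, -0.0109, 0, 0, 0, 0, 0, 0.0168, -0.0109, 0, 0, 0, 0]
}}

```text
t: 24.72
tool_pos: [0.6082, 0.1139, 0.1865]
orientation: [2.145, -0.091, -0.05]
force: [-0.2, 0.5, -0.8]
opening: 0.0116
gripper_force: 45.0
```

```bash
python3 spout.py;  python3 - <<'E'
from h import *
ims=[]
for cam in('scene','top'):
  P,D=look(cam)
  for r in robot.recognise(cam,'cell1'):print(cam,np.round(r['uv']),r['confidence'])
  a=(P[130:230,320:440] if cam=='scene' else P[160:270,160:292])[:,:,::-1];a=cv2.resize(a,(400,336),interpolation=cv2.INTER_CUBIC);ims.append(a)
cv2.imwrite('pics/m8.png',np.hstack(ims))
E
```

```text
{'t': 24.725, 'q': [0.518, 0.72, 1.126, -0.813, 1.886, 2.156], 'tool_pos': [0.608, 0.114, 0.186], 'orientation': [2.145, -0.091, -0.05], 'force': [-0.221, 0.464, -0.79], 'opening': 0.012, 'gripper_force': 45.0}
[[0.996, -0.046, -0.071], [-0.085, -0.543, -0.836], [-0.0, 0.839, -0.544]]
spout dish -0.00038901599218837463 -0.05094723667029048 0.038245453151147565 tilt 57.01136359936179
scene [400. 185.] 0.64
scene [411. 190.] 0.42
top [240. 221.] 0.54
```

View pics/m8.png

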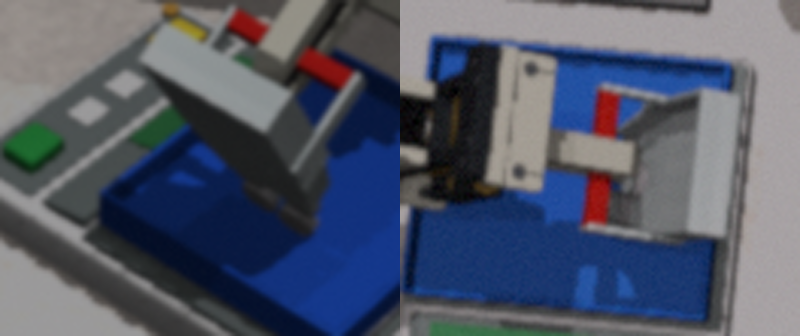

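```bash
python3 - <<'E'
import numpy as np
def p(th,h):
  t=np.radians(th);c,s=np.cos(t),np.sin(t);return np.array([-(75*c-46.5*s),75*s+46.5*c+h])
t0=np.radians(57)
for th,h in[(50,38),(42,38),(34,38),(26,38),(18,40),(9,42),(0,45)]:
  d=p(th,h)-p(57,38)
  ty=np.array([-np.cos(t0),np.sin(t0)]);tz=np.array([-np.sin(t0),-np.cos(t0)])
  print(th,(d@ty/1000).round(4),(d@tz/1000).round(4),-np.radians(th-57).round(3))
E
```

```text
50 0.0051 0.0095 0.122
42 0.0095 0.021 0.262
34 0.0122 0.033 0.401
26 0.0132 0.0453 0.541
18 0.0142 0.0565 0.681
9 0.0131 0.0689 0.838
0 0.0107 0.0803 0.995
```

>>> {"method": "move_arm", "body": {
  "deltas": [0, 0.0051, 0.0095, 0.122, 0, 0, 0, 0, 0.0095, 0.021, 0.262, 0, 0, 0, 0, 0.0122, 0.033, 0.401, 0, 0, 0, 0, 0.0132, 0.0453, 0.541, 0, 0, 0, 0, 0.0142, 0.0565, 0.681, 0, 0, 0, 0, 0.0131, 0.0689, 0.838, 0, 0, 0, 0, 0.0107, 0.0803, 0.995, 0, 0, 0, 0, 0.0107, 0.0803, 0.995, 0, 0, 0]
}}

```text
t: 25.92
tool_pos: [0.6014, 0.0376, 0.1516]
orientation: [-3.138, 0.142, 0.001]
force: [-0.0, -0.4, -1.6]
opening: 0.0113
gripper_force: 45.0
```

```bash
python3 spout.py;  python3 - <<'E'
from h import *
ims=[]
for cam in('scene','top'):
  P,D=look(cam)
  for r in robot.recognise(cam,'cell1'):print(cam,np.round(r['uv']),r['confidence'])
  a=(P[110:260,300:480] if cam=='scene' else P[150:300,150:330])[:,:,::-1];a=cv2.resize(a,(400,336),interpolation=cv2.INTER_CUBIC);ims.append(a)
cv2.imwrite('pics/m9.png',np.hstack(ims))
to((.475,-.163,.19),.2)
E
```

```text
{'t': 25.925, 'q': [-0.023, 0.186, 1.571, 0.0, 1.386, 1.639], 'tool_pos': [0.601, 0.038, 0.152], 'orientation': [-3.138, 0.142, 0.001], 'force': [-0.023, -0.377, -1.565], 'opening': 0.011, 'gripper_force': 44.999}
[[0.996, -0.091, -0.001], [-0.091, -0.996, 0.0], [-0.001, -0.0, -1.0]]
spout dish -0.00022631850955225066 -0.05439231535320647 0.04506236746350631 tilt 0.037947460677129286
scene [396. 184.] 0.62
scene [409. 212.] 0.59
top [234. 230.] 0.43
delta [-0.1094  0.2151 -0.0378] rot [ 0.002  0.001 -0.284]
```

View pics/m9.png

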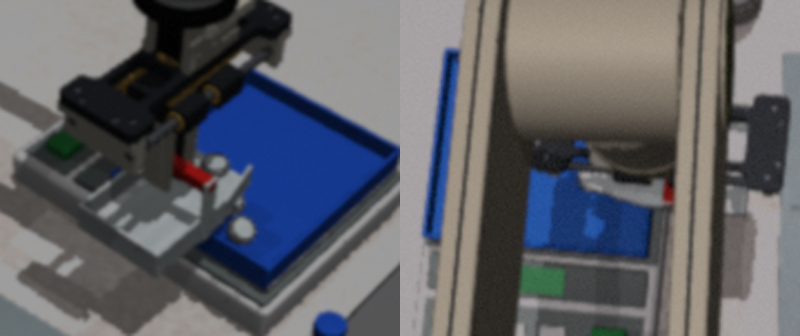

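The scoop is empty and cells show in the dish at crop (215,160) and (240,228). I'll take the scoop back to the mat.

>>> {"method": "move_arm", "body": {
  "deltas": [0, 0, -0.015, 0, 0, 0, 0, 0, 0.01, -0.02, 0, 0, 0, 0, -0.006, 0.035, -0.02, 0, 0, -0.03, 0, -0.025, 0.07, -0.02, 0, 0, -0.08, 0, -0.045, 0.105, -0.02, 0, 0, -0.13, 0, -0.067, 0.14, -0.01, 0, 0, -0.18, 0, -0.088, 0.175, 0.01, 0, 0, -0.23, 0, -0.104, 0.204, 0.03, 0, 0, -0.27, 0, -0.109, 0.215, 0.055, 0, 0, -0.284, 0, -0.109, 0.215, 0.08, 0, 0, -0.284, 0, -0.109, 0.215, 0.092, 0, 0, -0.284, 0, -0.109, 0.215, 0.096, 0, 0, -0.284, 0]
}}

```text
t: 27.62
tool_pos: [0.4751, -0.1638, 0.0557]
orientation: [-3.126, -0.313, 0.001]
force: [-0.2, -0.2, -0.1]
opening: 0.0118
gripper_force: 45.0
```

```bash
python3 spout.py; python3 - <<'E'
from h import *
P,D=look('scene');c=cloud('scene',D)
for n,lo,hi in[('yelpk',(20,120,90),(35,255,255)),('orpk',(7,150,90),(18,255,255)),('blk',(0,0,0),(180,255,60))]:
  for b in blob(P,c,lo,hi,(.55,.69,-.3,-.03),(0,.03)):print(n,*b)
for r in robot.recognise('scene','cell1'):
  u,v=np.round(r['uv']).astype(int);print(u,v,r['confidence'],c[v,u].round(3))
E
```

```text
{'t': 27.625, 'q': [-0.434, 0.028, 1.928, -0.0, 1.186, 0.938], 'tool_pos': [0.475, -0.164, 0.056], 'orientation': [-3.126, -0.313, 0.001], 'force': [-0.235, -0.183, -0.145], 'opening': 0.012, 'gripper_force': 45.0}
[[0.98, 0.198, -0.0], [0.198, -0.98, -0.0], [-0.0, -0.0, -1.0]]
spout dish -0.13066367347300922 -0.2687201077796857 -0.050807827168122786 tilt 0.026498943565998856
yelpk 262 [337.0, 288.0] [0.6186, -0.0945] [31.0, 36.0] long -0.294 z 0.01
orpk 310 [308.0, 325.0] [0.6275, -0.1869] [33.0, 36.0] long -0.07 z 0.009
blk 197 [339.0, 295.0] [0.6233, -0.0967] [36.0, 55.0] long -0.275 z 0.009
blk 231 [313.0, 331.0] [0.6325, -0.1885] [37.0, 56.0] long -0.016 z 0.009
269 245 0.55 [ 0.461 -0.097  0.019]
381 202 0.52 [0.587 0.087 0.067]
403 195 0.4 [0.609 0.13  0.066]
```

>>> {"method": "move_arm", "body": {
  "deltas": [0, 0, 0.003, 0, 0, 0, 0, 0, 0, 0.0052, 0, 0, 0, 0, 0, 0, 0.0055, 0, 0, 0, 0, 0, 0, 0.005, 0, 0, 0, 0.4, 0, 0, 0.005, 0, 0, 0, 0.4, 0, 0, 0.005, 0, 0, 0, 0.4, 0, 0, 0.005, 0, 0, 0, 0.4, 0, 0, -0.01, 0, 0, 0, 0.4, 0, 0, -0.05, 0, 0, 0, 0.55, 0, 0, -0.09, 0, 0, 0, 0.55, 0, 0, -0.09, 0, 0, 0, 0.55]
}}

```text
t: 29.1
tool_pos: [0.4779, -0.1652, 0.1511]
orientation: [3.122, 0.311, 0.011]
force: [1.1, 0.5, -0.4]
opening: 0.0509
gripper_force: 0.0
```

```bash
python3 -c "
from h import *
to((.6225,-.096,.06),-.29)
P,D=look('scene');c=cloud('scene',D)
for b in blob(P,c,(0,150,80),(6,255,255),(.38,.55,-.36,-.04),(.03,.2)):print(*b)"
```

```text
delta [ 0.1548 -0.0397  0.092 ] rot [ 0.003 -0.008  0.489]
116 [256.0, 257.0] [0.4919, -0.1608] [43.0, 11.0] long 0.182 z 0.065
```

>>> {"method": "move_arm", "body": {
  "deltas": [0.055, -0.013, 0, 0, 0, 0.17, 0.55, 0.11, -0.026, 0, 0, 0, 0.34, 0.55, 0.155, -0.04, 0.03, 0.003, -0.008, 0.489, 0.55, 0.155, -0.04, 0.08, 0.003, -0.008, 0.489, 0.55, 0.155, -0.04, 0.11, 0.003, -0.008, 0.489, 0.55, 0.155, -0.04, 0.125, 0.003, -0.008, 0.489, 0.55, 0.155, -0.04, 0.132, 0.003, -0.008, 0.489, 0.55, 0.155, -0.04, 0.1355, 0.003, -0.008, 0.489, 0.55, 0.155, -0.04, 0.1355, 0.003, -0.008, 0.489, 0.55]
}}

```text
t: 30.28
tool_pos: [0.6175, -0.0937, 0.0142]
orientation: [-3.106, 0.454, 0.02]
force: [-24.6, 6.2, 31.8]
opening: 0.0509
gripper_force: 16.1
```

```bash
python3 -c "
from h import *
st();to((.6225,-.096,.0155),-.29)"
```

```text
{'t': 30.275, 'q': [-0.233, 0.401, 1.58, 0.001, 1.173, 1.627], 'tool_pos': [0.618, -0.094, 0.014], 'orientation': [-3.106, 0.454, 0.02], 'force': [-24.578, 6.212, 31.806], 'opening': 0.051, 'gripper_force': 16.058}
[[0.958, -0.286, -0.012], [-0.286, -0.958, 0.004], [-0.013, -0.001, -1.0]]
delta [ 0.0054  0.0008 -0.0014] rot [-0.001  0.013 -0.   ]
```

>>> {"method": "move_arm", "body": {
  "deltas": [0, 0, -0.004, 0, 0.01, 0, 0.55, 0.003, 0, -0.004, 0, 0.01, 0, 0.55, 0.003, 0, -0.004, 0, 0.01, 0, 0.2, 0.003, 0, -0.004, 0, 0.01, 0, 0.2, 0.003, 0, -0.004, 0, 0.01, 0, 0.2, 0.003, 0, -0.004, 0, 0.01, 0, 0.2, 0.003, 0, -0.004, 0, 0.01, 0, 0.2, 0.003, 0, -0.004, 0, 0.01, 0, 0.2],
  "squeeze": 20
}}

```text
t: 31.28
tool_pos: [0.6222, -0.095, 0.0144]
orientation: [-3.108, 0.454, -0.003]
force: [1.0, -1.0, 2.2]
opening: 0.0356
gripper_force: 20.4
```

>>> {"method": "move_arm", "body": {
  "deltas": [0, 0, -0.02, 0, 0, 0, 0.2, 0, 0, -0.06, 0, 0, 0, 0.2, 0, 0, -0.11, 0, 0, 0, 0.2, 0, 0, -0.15, 0, 0, 0, 0.2, 0, 0, -0.15, 0, 0, 0, 0.2]
}}

```text
t: 31.9
tool_pos: [0.6246, -0.0953, 0.1707]
orientation: [-3.108, 0.454, -0.017]
force: [0.0, -1.1, -0.5]
opening: 0.0354
gripper_force: 20.0
```

```bash
python3 - <<'E'
from h import *
st();ims=[]
for cam in('scene','top'):
  P,D=look(cam);c=cloud(cam,D)
  for r in robot.recognise(cam,'cell1'):
    u,v=np.round(r['uv']).astype(int);q=c[v,u,:2]-[.613,.1665];print(cam,u,v,round(r['confidence'],2),c[v,u].round(3),(q@[.9965,-.084]).round(3),(q@[.084,.9965]).round(3))
  a=(P[110:260,300:480] if cam=='scene' else P[160:290,150:306])[:,:,::-1];ims.append(cv2.resize(a,(400,336),interpolation=cv2.INTER_CUBIC))
cv2.imwrite('pics/m10.png',np.hstack(ims))
to((.613,.1665,.16),-.085)
E
```

```text
{'t': 31.9, 'q': [-0.233, 0.237, 1.476, 0.001, 1.418, 1.627], 'tool_pos': [0.625, -0.095, 0.171], 'orientation': [-3.108, 0.454, -0.017], 'force': [0.025, -1.145, -0.457], 'opening': 0.035, 'gripper_force': 19.994}
[[0.958, -0.286, 0.011], [-0.286, -0.958, -0.001], [0.01, -0.002, -1.0]]
scene 404 199 0.62 [0.619 0.117 0.07 ] 0.01 -0.048
scene 394 190 0.51 [0.589 0.129 0.068] -0.021 -0.039
scene 267 251 0.5 [ 0.465 -0.107  0.013] -0.125 -0.285
top 234 230 0.59 [0.591 0.129 0.071] -0.019 -0.04
top 252 230 0.4 [0.592 0.094 0.063] -0.015 -0.074
delta [-0.0821 -0.248   0.0032] rot [-0.001  0.001 -0.205]
```

View pics/m10.png

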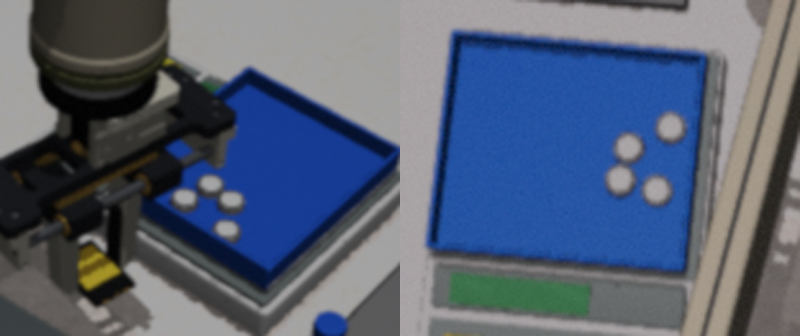

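The dish holds 4 cells, top crop (628,148), (670,127), (620,180) and (657,190). A fifth detection at scene (267,251) looks like it is still in the scoop, so I'll check with depth.

```bash
python3 - <<'E'
from h import *
f=np.array([-.199,.98]);l=np.array([-.98,-.199]);O=np.array([.475,-.163])
for cam in('scene','top'):
  P,D=look(cam);c=cloud(cam,D);q=c[...,:2]-O;x=q@f;y=q@l
  for r in robot.recognise(cam,'cell1'):
    u,v=np.round(r['uv']).astype(int);print(cam,u,v,round(r['confidence'],2),'scoop',x[v,u].round(3),y[v,u].round(3),c[v,u,2].round(3))
  print(cam)
  for a in np.arange(.075,-.06,-.01):
    row=[]
    for b in np.arange(.04,-.041,-.01):
      m=(abs(x-a)<.005)&(abs(y-b)<.005)&(c[...,2]<.1);row.append('%4d'%(np.median(c[m][:,2])*1000) if m.sum() else '  --')
    print('%4d'%(a*1000),*row)
E
```

```text
scene 395 190 0.66 scoop 0.263 -0.172 0.069
scene 266 251 0.65 scoop 0.056 0.0 0.014
scene 282 319 0.55 scoop -0.06 -0.097 0.003
scene 402 197 0.52 scoop 0.251 -0.191 0.069
scene 402 211 0.46 scoop 0.215 -0.205 0.07
scene
  75    5   14    5   13   14    7    6    5    3
  65   --   13    6   14   14    8    5    9    3
  55   21   11    6    7    9    7    6   18    3
  45   19   17    6    6    6    5    6    9    4
  35   22   24   --   --   --   --    5    7    6
  25    8    7    6    6    6    6    6   --    9
  15   13    6    7    6    6    6    7    7   13
   5   27    7    7    8    8    7    8   64   34
  -4   37   58   57   55   55   58   10   62   39
 -14   17    6    6    6    6    6    5    6   14
 -24   15    5    7    6    5    6    6    6   14
 -34   17    5    6    6    6    5    6    6   12
 -44   20    6    7    6    7    7    7    6   12
 -54   20   19   20   17   15   16   18   17   16
top 250 232 0.63 scoop 0.101 -0.0 1.173
top 239 214 0.57 scoop 0.248 -0.202 0.068
top 255 208 0.53 scoop 0.214 -0.207 0.07
top 237 229 0.49 scoop 0.257 -0.173 0.07
top
  75   --   21    4    6   13    4    5    4    2
  65   --   16    5   11   14   11    6    7    3
  55    4    6    5    7   12    6    6    6    2
  45    1    6    6    6    6    5    5    6    4
  35   --   --    6    6    6    6    6    6    7
  25   --   --   --   --    4    4    5    6    7
  15   --   --   --   --   --   --   --    7    6
   5   64   --   --   --   --   --   --   --   --
  -4   64   64   --   --   --   --   --   --   --
 -14    6    6    7    7   --   --   --   --   --
 -24    8    6    6    6    5    7    7   --   --
 -34    8    6    6    6    6    5    6    6   18
 -44    6    6    5    6    6    4    6    6    7
 -54    7    8    8    9   11    8    8   10   12
```

>>> {"method": "move_arm", "body": {
  "deltas": [-0.01, -0.05, 0, 0, 0, -0.04, 0.2, -0.02, -0.11, 0, 0, 0, -0.1, 0.2, -0.033, -0.17, 0, 0, 0, -0.16, 0.2, -0.045, -0.23, 0, 0, 0, -0.205, 0.2, -0.053, -0.28, 0.01, 0, 0, -0.205, 0.2, -0.056, -0.3, 0.03, 0, 0, -0.205, 0.2, -0.056, -0.3, 0.06, 0, 0, -0.205, 0.2, -0.056, -0.3, 0.06, 0, 0, -0.205, 0.2, -0.056, -0.3, 0.06, 0, 0, -0.205, 0.2]
}}

```text
t: 33.42
tool_pos: [0.6543, 0.2075, 0.1047]
orientation: [-3.138, 0.136, -0.002]
force: [-0.1, 0.8, 0.1]
opening: 0.0357
gripper_force: 20.0
```

```bash
python3 -c "
from h import *
st();to((.6567,.2079,.073),-.085)"
```

```text
{'t': 33.425, 'q': [0.233, 0.44, 1.35, -0.0, 1.349, 1.89], 'tool_pos': [0.654, 0.207, 0.105], 'orientation': [-3.138, 0.136, -0.002], 'force': [-0.07, 0.797, 0.102], 'opening': 0.036, 'gripper_force': 19.994}
[[0.996, -0.086, 0.001], [-0.086, -0.996, 0.0], [0.001, -0.0, -1.0]]
delta [ 0.0023 -0.0006  0.0317] rot [-0.    -0.001 -0.001]
```

>>> {"method": "move_arm", "body": {
  "deltas": [0.002, 0, 0.015, 0, 0, 0, 0.2, 0.002, 0, 0.025, 0, 0, 0, 0.2, 0.002, 0, 0.031, 0, 0, 0, 0.2, 0.002, 0, 0.031, 0, 0, 0, 0.2, 0.002, 0, 0.031, 0, 0, 0, 0.48, 0.002, 0, 0.031, 0, 0, 0, 0.48, 0.002, 0, 0.031, 0, 0, 0, 0.48, 0.002, 0, 0.01, 0, 0, 0, 0.48, 0.002, 0, -0.03, 0, 0, 0, 0.55, 0.002, 0, -0.07, 0, 0, 0, 0.55, 0.002, 0, -0.07, 0, 0, 0, 0.55]
}}

```text
t: 34.8
tool_pos: [0.6591, 0.2091, 0.182]
orientation: [-3.135, 0.134, -0.019]
force: [0.8, -0.1, -0.0]
opening: 0.0511
gripper_force: 0.0
```

```bash
python3 - <<'E'
from h import *
st()
for cam in('scene','top'):
  P,D=look(cam);c=cloud(cam,D)
  for n,lo,hi in[('yelpk',(20,120,90),(35,255,255)),('orpk',(7,150,90),(18,255,255))]:
    for b in blob(P,c,lo,hi,(.55,.75,-.34,.3),(0,.09)):print(cam,n,*b)
  for b in blob(P,c,(0,0,0),(180,255,60),(.55,.69,-.34,-.05),(0,.03)):print('blk',*b)
to((.632,-.188,.1),-.05)
E
```

```text
{'t': 34.8, 'q': [0.233, 0.388, 1.274, 0.0, 1.468, 1.889], 'tool_pos': [0.659, 0.209, 0.182], 'orientation': [-3.135, 0.134, -0.019], 'force': [0.781, -0.135, -0.035], 'opening': 0.051, 'gripper_force': 0.0}
[[0.996, -0.085, 0.012], [-0.085, -0.996, 0.003], [0.012, -0.004, -1.0]]
scene yelpk 177 [443.0, 182.0] [0.652, 0.2084] [34.0, 36.0] long -0.033 z 0.067
scene orpk 297 [308.0, 325.0] [0.6272, -0.1873] [34.0, 34.0] long -0.005 z 0.009
blk 240 [313.0, 331.0] [0.6327, -0.1879] [37.0, 55.0] long -0.02 z 0.009
top yelpk 140 [195.0, 203.0] [0.6461, 0.2092] [21.0, 32.0] long -1.388 z 0.067
top orpk 250 [389.0, 217.0] [0.6286, -0.1857] [31.0, 36.0] long -0.079 z 0.009
blk 73 [389.0, 205.0] [0.6526, -0.1866] [32.0, 11.0] long 1.552 z 0.009
delta [0.0089 0.3972 0.0758] rot [-0.001 -0.004 -0.035]
```

>>> {"method": "move_arm", "body": {
  "deltas": [0.002, 0.06, 0, 0, 0, 0, 0.55, 0.003, 0.12, 0, 0, 0, 0, 0.55, 0.005, 0.18, 0, 0, 0, -0.02, 0.55, 0.007, 0.24, 0, 0, 0, -0.03, 0.55, 0.008, 0.3, 0, 0, 0, -0.035, 0.55, 0.009, 0.36, 0, 0, 0, -0.035, 0.55, 0.009, 0.397, 0.04, 0, 0, -0.035, 0.55, 0.009, 0.397, 0.09, 0, 0, -0.035, 0.55, 0.009, 0.397, 0.11, 0, 0, -0.035, 0.55, 0.009, 0.397, 0.11, 0, 0, -0.035, 0.55, 0.009, 0.397, 0.11, 0, 0, -0.035, 0.55]
}}

```text
t: 36.28
tool_pos: [0.6328, -0.1878, 0.0664]
orientation: [3.14, -0.077, 0.007]
force: [0.1, -0.1, 0.5]
opening: 0.0512
gripper_force: 0.0
```

```bash
python3 -c "
from h import *
st();to((.6315,-.187,.016),-.05)"
```

```text
{'t': 36.275, 'q': [-0.367, 0.409, 1.465, 0.001, 1.264, 1.253], 'tool_pos': [0.633, -0.188, 0.066], 'orientation': [3.14, -0.077, 0.007], 'force': [0.116, -0.068, 0.543], 'opening': 0.051, 'gripper_force': 0.0}
[[0.999, -0.049, 0.004], [-0.049, -0.999, -0.001], [0.004, 0.0, -1.0]]
delta [-0.0015 -0.0007  0.0504] rot [ 0.    -0.004  0.001]
```

>>> {"method": "move_arm", "body": {
  "deltas": [0, 0, 0.025, 0, 0, 0, 0.55, -0.001, -0.001, 0.042, 0, 0, 0, 0.55, -0.001, -0.001, 0.05, 0, 0, 0, 0.55, -0.001, -0.001, 0.051, 0, 0, 0, 0.55, -0.001, -0.001, 0.051, 0, 0, 0, 0.2, -0.001, -0.001, 0.051, 0, 0, 0, 0.2, -0.001, -0.001, 0.051, 0, 0, 0, 0.2, -0.001, -0.001, 0.051, 0, 0, 0, 0.2, -0.001, -0.001, 0.051, 0, 0, 0, 0.2, -0.001, -0.001, 0.04, 0, 0, 0, 0.2, -0.001, -0.001, 0.0, 0, 0, 0, 0.2, -0.001, -0.001, -0.05, 0, 0, 0, 0.2]
}}

```text
t: 37.78
tool_pos: [0.6289, -0.1865, 0.1139]
orientation: [-3.139, 0.079, 0.002]
force: [0.6, -0.1, 0.4]
opening: 0.0355
gripper_force: 20.0
```

```bash
python3 -c "
from h import *
st();to((.577,.2147,.11),-.085)"
```

```text
{'t': 37.775, 'q': [-0.367, 0.357, 1.439, 0.001, 1.348, 1.254], 'tool_pos': [0.629, -0.186, 0.114], 'orientation': [-3.139, 0.079, 0.002], 'force': [0.592, -0.051, 0.38], 'opening': 0.036, 'gripper_force': 20.0}
[[0.999, -0.05, -0.002], [-0.05, -0.999, 0.002], [-0.002, -0.002, -1.0]]
delta [-0.072  -0.398   0.0047] rot [-0.002  0.002  0.035]
```

>>> {"method": "move_arm", "body": {
  "deltas": [0, -0.03, -0.04, 0, 0, 0, 0.2, -0.015, -0.09, -0.045, 0, 0, 0, 0.2, -0.03, -0.15, -0.045, 0, 0, 0, 0.2, -0.04, -0.21, -0.045, 0, 0, 0.02, 0.2, -0.052, -0.27, -0.045, 0, 0, 0.035, 0.2, -0.065, -0.33, -0.045, 0, 0, 0.035, 0.2, -0.072, -0.385, -0.045, 0, 0, 0.035, 0.2, -0.072, -0.398, -0.02, 0, 0, 0.035, 0.2, -0.072, -0.398, 0.005, 0, 0, 0.035, 0.2, -0.072, -0.398, 0.005, 0, 0, 0.035, 0.2, -0.072, -0.398, 0.005, 0, 0, 0.035, 0.2]
}}

```text
t: 39.15
tool_pos: [0.5788, 0.214, 0.1105]
orientation: [-3.138, 0.134, -0.004]
force: [0.1, 0.0, -0.2]
opening: 0.0354
gripper_force: 20.0
```

```bash
python3 -c "
from h import *
st();to((.577,.2147,.0735),-.085)"
```

```text
{'t': 39.15, 'q': [0.271, 0.257, 1.567, -0.0, 1.315, 1.928], 'tool_pos': [0.579, 0.214, 0.11], 'orientation': [-3.138, 0.134, -0.004], 'force': [0.077, 0.028, -0.218], 'opening': 0.035, 'gripper_force': 20.0}
[[0.996, -0.085, 0.003], [-0.085, -0.996, 0.001], [0.003, -0.001, -1.0]]
delta [-0.0019 -0.0005  0.0369] rot [-0.001 -0.003 -0.001]
```

>>> {"method": "move_arm", "body": {
  "deltas": [-0.002, 0, 0.018, 0, 0, 0, 0.2, -0.002, 0, 0.03, 0, 0, 0, 0.2, -0.002, 0, 0.0365, 0, 0, 0, 0.2, -0.002, 0, 0.0365, 0, 0, 0, 0.2, -0.002, 0, 0.0365, 0, 0, 0, 0.48, -0.002, 0, 0.0365, 0, 0, 0, 0.48, -0.002, 0, 0.0365, 0, 0, 0, 0.48, -0.002, 0, 0.015, 0, 0, 0, 0.48, -0.002, 0, -0.025, 0, 0, 0, 0.55, -0.002, 0, -0.065, 0, 0, 0, 0.55, -0.002, 0, -0.065, 0, 0, 0, 0.55]
}}

```text
t: 40.52
tool_pos: [0.5794, 0.2152, 0.1812]
orientation: [-3.135, 0.134, -0.018]
force: [-0.1, -0.4, 1.7]
opening: 0.0509
gripper_force: 0.0
```

```bash
python3 - <<'E'
from h import *
st()
f=np.array([-.199,.98]);l=np.array([-.98,-.199]);O=np.array([.475,-.163])
for cam in('scene','top'):
  P,D=look(cam);c=cloud(cam,D)
  for n,lo,hi in[('yelpk',(20,120,90),(35,255,255)),('orpk',(7,150,90),(18,255,255))]:
    for b in blob(P,c,lo,hi,(.51,.75,.0,.3),(0.05,.1)):print(cam,n,*b)
  q=c[...,:2]-O;m=(abs(q@f-.063)<.03)&(abs(q@l)<.022)&(c[...,2]>.0105)&(c[...,2]<.02)
  print('cell',m.sum(),cv2.minEnclosingCircle((c[m][:,:2]*1000).astype(np.float32)),c[m].mean(0).round(4))
  cv2.imwrite(f'pics/z{cam}.png',(P[220:280,230:302] if cam=='scene' else P[250:310,330:402])[:,:,::-1])
cv2.imwrite('pics/m11.png',np.hstack([cv2.resize(cv2.imread(f'pics/z{k}.png'),(400,336),interpolation=cv2.INTER_CUBIC) for k in('scene','top')]))
E
```

```text
{'t': 40.525, 'q': [0.273, 0.193, 1.507, -0.0, 1.429, 1.929], 'tool_pos': [0.579, 0.215, 0.181], 'orientation': [-3.135, 0.134, -0.018], 'force': [-0.124, -0.4, 1.654], 'opening': 0.051, 'gripper_force': 0.0}
[[0.996, -0.085, 0.011], [-0.085, -0.996, 0.003], [0.011, -0.004, -1.0]]
scene yelpk 180 [443.0, 182.0] [0.6517, 0.2081] [33.0, 37.0] long -0.057 z 0.067
scene orpk 154 [410.0, 164.0] [0.5726, 0.2139] [34.0, 35.0] long -0.188 z 0.067
cell 112 ((454.83203125, -103.97979736328125), 18.982454299926758) [ 0.4609 -0.1002  0.0145]
top yelpk 205 [195.0, 197.0] [0.6551, 0.2093] [32.0, 33.0] long -0.113 z 0.067
cell 115 ((464.02728271484375, -111.2139663696289), 25.419424057006836) [ 0.4611 -0.0994  0.0142]
```

View pics/m11.png

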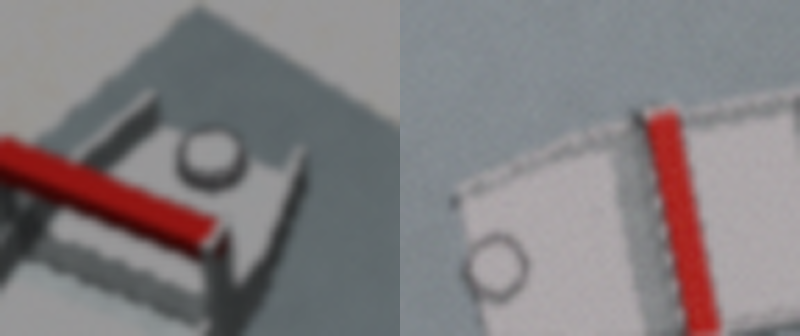

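One cell is still in the scoop, at the spout edge near world (0.461,-0.100). I'll lift it out with the fingers, closing along the scoop's length.

>>> {"method": "move_arm", "body": {
  "deltas": [-0.012, 0.05, 0, 0, 0, -0.04, 0.55, -0.03, 0.11, 0, 0, 0, -0.1, 0.55, -0.047, 0.17, 0, 0, 0, -0.16, 0.55, -0.064, 0.23, 0, 0, 0, -0.22, 0.55, -0.08, 0.285, 0, 0, 0, -0.285, 0.55, -0.091, 0.324, 0.02, 0, 0, -0.285, 0.55, -0.091, 0.324, 0.07, 0, 0, -0.285, 0.55, -0.091, 0.324, 0.1, 0, 0, -0.285, 0.55, -0.091, 0.324, 0.1, 0, 0, -0.285, 0.55, -0.091, 0.324, 0.1, 0, 0, -0.285, 0.55]
}}

```text
t: 41.88
tool_pos: [0.4585, -0.1007, 0.0747]
orientation: [-3.126, -0.314, -0.003]
force: [0.7, 0.1, -0.5]
opening: 0.051
gripper_force: 0.0
```

```bash
python3 -c "
from h import *
st();to((.461,-.100,.019),.2)"
```

```text
{'t': 41.875, 'q': [-0.326, -0.093, 2.008, 0.001, 1.225, 1.044], 'tool_pos': [0.458, -0.101, 0.075], 'orientation': [-3.126, -0.314, -0.003], 'force': [0.725, 0.118, -0.472], 'opening': 0.051, 'gripper_force': 0.0}
[[0.98, 0.199, 0.002], [0.199, -0.98, 0.0], [0.002, 0.0, -1.0]]
delta [ 0.0025 -0.0002  0.0557] rot [ 0.    -0.002  0.   ]
```

>>> {"method": "move_arm", "body": {
  "deltas": [0.002, 0, 0.025, 0, 0, 0, 0.55, 0.002, 0, 0.045, 0, 0, 0, 0.55, 0.002, 0, 0.0555, 0, 0, 0, 0.55, 0.002, 0, 0.0555, 0, 0, 0, 0.55, 0.002, 0, 0.0555, 0, 0, 0, 0.1, 0.002, 0, 0.0555, 0, 0, 0, 0.1, 0.002, 0, 0.0555, 0, 0, 0, 0.1, 0.002, 0, 0.0555, 0, 0, 0, 0.1, 0.002, 0, 0.0555, 0, 0, 0, 0.1, 0.002, 0, 0.0555, 0, 0, 0, 0.1],
  "squeeze": 15
}}

```text
t: 43.12
tool_pos: [0.4606, -0.1005, 0.0189]
orientation: [3.126, 0.313, 0.004]
force: [-1.9, 0.2, 5.1]
opening: 0.0237
gripper_force: 15.0
```

>>> {"method": "move_arm", "body": {
  "deltas": [0, 0, -0.01, 0, 0, 0, 0.1, 0, 0, -0.05, 0, 0, 0, 0.1, 0, 0, -0.1, 0, 0, 0, 0.1, 0.03, -0.024, -0.12, 0, 0, 0.03, 0.1, 0.075, -0.058, -0.12, 0, 0, 0.09, 0.1, 0.12, -0.093, -0.12, 0, 0, 0.15, 0.1, 0.165, -0.128, -0.12, 0, 0, 0.21, 0.1, 0.21, -0.163, -0.12, 0, 0, 0.27, 0.1, 0.242, -0.1885, -0.12, 0, 0, 0.285, 0.1, 0.242, -0.1885, -0.11, 0, 0, 0.285, 0.1, 0.242, -0.1885, -0.1, 0, 0, 0.285, 0.1, 0.242, -0.1885, -0.1, 0, 0, 0.285, 0.1]
}}

```text
t: 44.62
tool_pos: [0.6582, 0.1312, 0.1172]
orientation: [3.138, -0.135, -0.002]
force: [0.1, 0.0, -0.6]
opening: 0.0237
gripper_force: 15.0
```

```bash
python3 -c "
from h import *
st();to((.6603,.1324,.075),-.085)"
```

```text
{'t': 44.625, 'q': [0.12, 0.393, 1.388, 0.0, 1.363, 1.777], 'tool_pos': [0.658, 0.131, 0.117], 'orientation': [3.138, -0.135, -0.002], 'force': [0.086, 0.023, -0.611], 'opening': 0.024, 'gripper_force': 15.0}
[[0.996, -0.086, -0.002], [-0.086, -0.996, -0.0], [-0.002, 0.0, -1.0]]
delta [ 0.0021 -0.0013  0.0422] rot [ 0.     0.002 -0.001]
```

>>> {"method": "move_arm", "body": {
  "deltas": [0.002, -0.001, 0.02, 0, 0, 0, 0.1, 0.002, -0.001, 0.036, 0, 0, 0, 0.1, 0.002, -0.001, 0.0425, 0, 0, 0, 0.1, 0.002, -0.001, 0.0425, 0, 0, 0, 0.1, 0.002, -0.001, 0.0425, 0, 0, 0, 0.36, 0.002, -0.001, 0.0425, 0, 0, 0, 0.36, 0.002, -0.001, 0.0425, 0, 0, 0, 0.36, 0.002, -0.001, 0.02, 0, 0, 0, 0.36, 0.002, -0.001, -0.03, 0, 0, 0, 0.36, 0.002, -0.001, -0.08, 0, 0, 0, 0.2, 0.002, 0.06, -0.08, 0, 0, 0, 0, 0.002, 0.12, -0.08, 0, 0, 0, 0]
}}

```text
t: 46.12
tool_pos: [0.6524, 0.012, 0.2026]
orientation: [-3.139, 0.13, -0.01]
force: [0.4, 0.8, -0.9]
opening: 0.0078
gripper_force: 0.0
```

>>> {"method": "move_arm", "body": {
  "deltas": [-0.05, 0.06, 0, 0, 0, 0, 0, -0.1, 0.12, 0, 0, 0, 0, 0, -0.1, 0.12, 0, 0, 0, 0, 0, -0.1, 0.12, 0, 0, 0, 0, 0]
}}

```text
t: 46.62
tool_pos: [0.5411, -0.1001, 0.2009]
orientation: [3.138, -0.138, 0.007]
force: [-0.1, 0.9, -0.3]
opening: 0.0005
gripper_force: 0.0
```

```bash
python3 - <<'E'
from h import *
st();ims=[]
for cam in('scene','top'):
  P,D=look(cam);c=cloud(cam,D)
  for n in('cell1','pack1'):
   for r in robot.recognise(cam,n):
    u,v=np.round(r['uv']).astype(int);q=c[v,u,:2]-[.613,.1665];print(cam,n,u,v,round(r['confidence'],2),c[v,u].round(3),(q@[.9965,-.084]).round(3),(q@[.084,.9965]).round(3))
  a=(P[110:310,230:470] if cam=='scene' else P[160:310,150:390])[:,:,::-1];ims.append(cv2.resize(a,(400,333 if cam=='scene' else 250),interpolation=cv2.INTER_CUBIC))
  for b in blob(P,c,(0,150,80),(6,255,255),(.38,.55,-.36,-.04),(.03,.2)):print('bar',*b)
ims[1]=cv2.copyMakeBorder(ims[1],0,83,0,0,cv2.BORDER_CONSTANT)
cv2.imwrite('pics/m12.png',np.hstack(ims))
E
```

```text
{'t': 46.625, 'q': [-0.277, 0.007, 1.67, 0.001, 1.46, 1.382], 'tool_pos': [0.541, -0.1, 0.201], 'orientation': [3.138, -0.138, 0.007], 'force': [-0.099, 0.866, -0.25], 'opening': 0.0, 'gripper_force': 0.0}
[[0.996, -0.088, 0.004], [-0.088, -0.996, -0.001], [0.004, 0.0, -1.0]]
scene cell1 395 192 0.69 [0.594 0.126 0.068] -0.016 -0.042
scene cell1 428 207 0.46 [0.665 0.13  0.067] 0.055 -0.032
scene cell1 374 139 0.22 [0.459 0.252 0.052] -0.161 0.073
scene pack1 170 265 0.94 [ 0.343 -0.24   0.008] -0.235 -0.428
scene pack1 447 181 0.81 [0.657 0.216 0.067] 0.039 0.053
scene pack1 168 398 0.67 [ 0.54  -0.426  0.006] -0.023 -0.596
scene pack1 414 168 0.57 [0.585 0.209 0.067] -0.031 0.04
scene pack1 329 173 0.3 [0.448 0.106 0.051] -0.159 -0.074
bar 221 [247.0, 254.0] [0.4746, -0.1642] [79.0, 14.0] long 0.19 z 0.065
top cell1 240 216 0.66 [0.619 0.117 0.07 ] 0.01 -0.048
top cell1 249 231 0.62 [0.59  0.099 0.068] -0.018 -0.069
top cell1 234 195 0.49 [0.662 0.131 0.07 ] 0.052 -0.032
top pack1 197 198 0.95 [0.656 0.206 0.064] 0.04 0.043
top pack1 415 356 0.82 [ 0.342 -0.237  0.011] -0.236 -0.424
top pack1 503 260 0.81 [ 0.54  -0.421  0.006] -0.023 -0.592
top pack1 190 238 0.71 [0.575 0.217 0.065] -0.042 0.047
bar 113 [379.0, 283.0] [0.4863, -0.1605] [54.0, 10.0] long 0.198 z 0.065
```

View pics/m12.png

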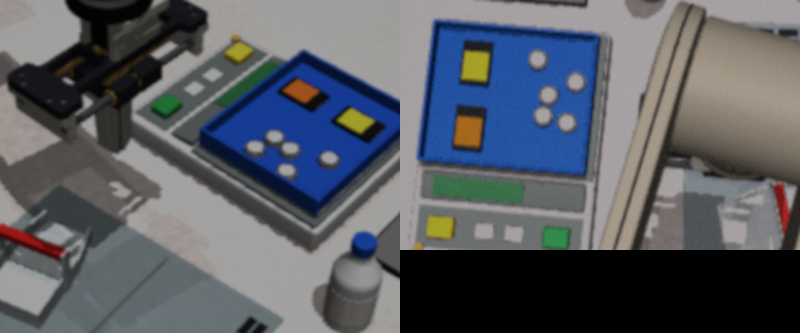

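All 5 cells and 2 packs are in the dish: cells at top crop (537,60), (575,82), (548,95), (543,116) and (566,123), packs at (475,65) and (468,130). The scoop stands empty on the mat. Next is the green key.

>>> {"method": "move_arm", "body": {
  "deltas": [-0.03, -0.05, 0, 0, 0, 0, 0, -0.06, -0.11, 0, 0, 0, 0, 0, -0.09, -0.16, 0.02, 0, 0, 0, 0, -0.1115, -0.2015, 0.06, 0, 0, 0, 0, -0.1115, -0.2015, 0.1, 0, 0, 0, 0, -0.1115, -0.2015, 0.12, 0, 0, 0, 0, -0.1115, -0.2015, 0.12, 0, 0, 0, 0, -0.1115, -0.2015, 0.12, 0, 0, 0, 0],
  "squeeze": 20
}}

```text
t: 47.92
tool_pos: [0.4487, 0.1123, 0.0796]
orientation: [-3.138, 0.133, -0.005]
force: [0.4, 0.1, 0.1]
opening: 0.0007
gripper_force: 0.0
```

Contact comes at TCP z≈0.062 and full travel at 0.057, so I press by 0.023 and then retract.

>>> {"method": "move_arm", "body": {
  "deltas": [-0.001, 0.002, 0.012, 0, 0, 0, 0, -0.001, 0.002, 0.017, 0, 0, 0, 0, -0.001, 0.002, 0.02, 0, 0, 0, 0, -0.001, 0.002, 0.022, 0, 0, 0, 0, -0.001, 0.002, 0.0235, 0, 0, 0, 0, -0.001, 0.002, 0.0235, 0, 0, 0, 0, -0.001, 0.002, 0.0235, 0, 0, 0, 0]
}}

```text
t: 48.8
tool_pos: [0.447, 0.1098, 0.057]
orientation: [-3.139, 0.134, -0.003]
force: [-10.3, -4.2, 22.2]
opening: 0.0004
gripper_force: 11.2
```

>>> {"method": "move_arm", "body": {
  "deltas": [0, 0, -0.02, 0, 0, 0, 0, 0, 0, -0.07, 0, 0, 0, 0, 0, 0, -0.12, 0, 0, 0, 0, 0, 0, -0.12, 0, 0, 0, 0, 0, 0, -0.12, 0, 0, 0, 0]
}}

```text
t: 49.42
tool_pos: [0.4464, 0.11, 0.1746]
orientation: [-3.138, 0.134, -0.003]
force: [-0.2, -0.5, -0.7]
opening: 0.0002
gripper_force: 0.0
```

```bash
python3 -c "
from plant import robot
print(robot.close_job())"
```

```text
the job is handed in; nothing more can be done
None
```

The job is handed in: zeroed with the dish empty, all 5 cells and 2 packs in the dish, scoop back on the mat, green key pressed last; one cell stayed in the scoop after tipping, so I moved it to the dish with the gripper, and no verdict came back.

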